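# Ready the tea kettle at the drinks counter

## Robot

A 6-joint arm with a two-finger parallel gripper is mounted at the origin on the work surface. World frame = base frame: x ahead of the robot, y to its left, z up, the work surface at z = 0. Lengths are in mm, angles in rad, forces in N, time in s.
With the tool pointing down it reaches from about 275 to 750 mm from the base axis. Payload 10.2 kg.
Tool frame: the origin (TCP) lies at the very end of the fingers, on their centre line; the grasp point (between the pads) lies 19 mm behind it; z points along the fingers, x is the direction in which the jaws open and shut, and the axes are right-handed (so a half turn about z gives the same grasp; the last joint's range is limited). The gripper opens to 85 mm and grips with 20 to 120 N. Pads are 22 mm wide; open, the fingers measure 114 mm over their backs; the gripper's body (76 mm by 85 mm) begins 54 mm behind the grasp point. The pads swing forward as they close: fully open they stand 13 mm farther back than shut.
Start: joints at [0.984, 0.313, 1.498, -0, 1.331, -0.223], TCP at [186.823, 490.641, 231.294] pointing down, gripper open.
Joint ranges: [-2.94, 2.94], [-0.97, 2.17], [0.19, 2.56], [-1.23, 4.37], [0.02, 3.11], [-2.88, 2.88]. Speed limits (rad/s): [2.39, 2.39, 3.01, 3.14, 3.14, 3.14].

## Interface

Orientations are given as a unit quaternion [w, x, y, z].
In Python, from rig import ctrl, cams gives the robot as it stands.
- The arm moves only by the tool play_rows, never from a script. Its argument "steps" is a list of rows, each a list of 2 entries, a list of its own where there are three numbers: the shift along the tool's x, y, z normalised to -1 to 1, where 1 is 0.75 m, then the turn, a rotation vector about the tool's x, y, z normalised to -1 to 1, where 1 is 45 degrees. A call has 1 to 20 rows; each row shifts and turns the commanded pose from where the row before left it, along the tool's axes as they then stand; what a row does not reach is not made up. A row lasts 1/10 s, in which the tool goes at most 50 mm and 8.59 degrees, less where a joint would pass 70% of its speed; a pose out of reach is approached as far as the arm can. A call with a number of a shift or a turn outside -1 to 1 is refused whole. A call with a gripper value outside its range is refused whole. "grip" is the closure, from 0 (fully open) to 1 (shut), set as the call begins (left out, the last holds). The fingers move at their own pace and stop on an object; "squeeze" is the grip in N (left out, the last holds). Time passes only in rows, so rows that do not move let the fingers close. It gives the time, the measured TCP pose, the force and the opening at its end, in the units of the state.
- ctrl.sense(): the state, without advancing time (a new reading comes with each control period).
- cams.capture(name): name is "side" or "top" or "wrist"; returns the picture (420x560x3 uint8, red, green, blue); there is no depth.
- cams.camera_info(name): a dict with "fx", "fy", "cx", "cy" (pixels), "xyz" and "attitude" of the camera in the world. Camera axes: x right, y up, looking along -z (the intrinsics and any distortion apply to the point x, -y, -z); pixel columns grow to the right and rows downward; lengths in mm; the calibration is good to about 2 mm. A picture is of the moment at which its call begins: read the wrist's pose just before it. camera_info takes no time and is no camera call; for the wrist camera it gives the pose at the moment of the call.
- ctrl.finish_job(): hands the job in, once; it reports no verdict.
Trained networks look in the newest picture that a camera, given by its name, has taken for a name from the list of things; names that differ only in an ending like _2 or _b are one class to them, and where a whole thing is asked for, a point or a joint stands for the part that bears it (a point fixed in the world has none). Each returns a list of dicts, best first, with "p" (0 to 1); they miss things now and then, are a little off and sometimes report something else, mostly with a low value. They report only what shows in the picture. A call takes as long as a camera call. They do not tell look-alikes from the thing itself.
- cams.search_frame(camera, thing): "rect" ([centre column, centre row, width, height] in pixels, round what is visible of it).
- cams.tip_of(camera, thing): "pixel" ([column, row] in pixels: a listed point, or the origin of a listed thing).
The state is a dict: "time_s": time; "joints": joint angles; "dq": joint speeds; "tau": joint torques, N m; "eef_pos": TCP position; "ee_rot": TCP orientation; "force": force on the tool from outside, world axes, zero at the start; "wrist_torque": the same for the moment, N m; "grip_width": opening from 0.0 (shut) to 1.0 (fully open).
Only numpy, scipy, OpenCV 4.12 (cv2) and the standard library are available. Lean on these libraries where they do the work, as an engineer would, in place of code of your own. Each camera call takes 0.05 s, during which the arm holds its last target.

## Task

Get the tea kettle ready for green tea: leaving it standing on the counter, swing its folded carry handle up until it clicks home upright, then carry the kettle over and set it down gently, sitting level inside the steel rim of the warming base, with its spout turned away from the dial. Turn the silver outer temperature ring of the dial until its black pointer stands at the green dot, without shifting the small black timer knob in its middle (before or after the kettle, as you like). Leave the handle up, and the cups, tin, pot and bowl around standing where they are.

Things in the scene. Friction and masses are not known exactly. Their poses are not given: they have to be found in the camera images.
- kettle: loose steel tea kettle with black foot and lid, 0.7 to 1.0 kg, mass centre on its axis about 60 mm up. Origin: centre of its underside, z up. Foot 132 mm across, body narrowing to 114 mm at 105 mm height, lid to 135, brown lid knob (24 mm across) to 150. Spout out to 112 mm from the axis along the kettle's -y, 40 to 120 mm up. The folded handle lies out on its -x side, hinged along its y
- handle (a joint): angle of the kettle's carry handle, rad: 0 folded, 1.43 upright at its stop. Rotation about the kettle's +y: the grip rises from its -x side to above the lid. It swings freely and falls back if let go; a sprung click, about 1 N felt at the grip, is passed between 1.0 and 1.25, beyond which it snaps home (above 1.4) by itself and stays
- handle_grip (a point): middle of the handle's brown round grip bar, on its axis: a sleeve 16 mm thick, 84 mm long, turning on its wire (0.025 N m), along the kettle's y, 105 mm from the hinge axis. Folded: 104 mm out on the kettle's -x side, 127 mm above its underside, 39 mm free between bar and body. Upright: over the kettle's axis, 217 mm above its underside. Two 8 mm rods, 138 mm apart, join it to the hinge
- handle_hinge (a point): point on the handle's hinge axis (the kettle's own y), on the kettle's centre line, 112 mm above its underside
- spout_tip (a point): open end of the kettle's spout, 110 mm from the kettle's axis along its own -y and 116 mm above its underside
- base: black warming base, fixed to the counter. Origin: under the centre of its round plate, z up. Plate 160 mm across, top 18 mm above the counter, with a steel wire rim: 143 mm clear inside it, rim top 5 mm above the plate. A control panel as high as the plate, 88 mm wide, runs out along the base's +y to 220 mm from the origin and carries the dial
- seat (a point): centre of the plate's top, 18 mm above the counter, where the centre of the kettle's underside belongs (the kettle has about 5 mm of play inside the rim)
- dial_centre (a point): on the dial's upright axis, 170 mm from the seat along the base's own +y, 30 mm above the counter, at half the height of the temperature ring
- temp_ring (a joint): angle of the silver outer temperature ring, rad, clockwise as seen from above, range 0 to 4.2. Round, fluted, 56 mm in diameter, from 20 to 40 mm above the counter; takes 0.06 N m to turn and stays where it is left. Dots on the panel, 38 mm from the axis: white at 0, blue at 1.05, green at 2.1, orange at 3.15, red at 4.2 rad
- ring_pointer (a point): black pointer line of the temperature ring, at the ring's top outer edge, 28 mm from the axis
- green_mark (a point): the green dot on the panel, 38 mm from the dial's axis: in line with the ring's pointer at 2.1 rad; from the axis it lies along the base's own -x
- timer_knob (a joint): angle of the small black timer knob, rad, clockwise from above, range 0 to 5. 26 mm in diameter, on the same axis as the ring and standing on it, from 40 to 56 mm above the counter; turns very easily, to be left as it is
- timer_pointer (a point): orange pointer of the timer knob, on its top, 12 mm from the axis
- paper_cups: loose sleeve of white and brown paper cups nested upside down, 80 mm across at the foot, 136 mm tall, 0.16 kg. Origin: centre of its underside
- tea_tin: loose round green tea tin with a cream band and steel lid, 74 mm across, 111 mm tall, 0.24 kg. Origin: centre of its underside
- stirrer_pot: loose steel pot, 72 mm across and 85 mm tall, full of wooden stirrers that reach 147 mm, 0.26 kg. Origin: centre of its underside
- sugar_bowl: loose white china bowl of sugar sticks, 86 mm across, 55 mm tall with sticks to about 62 mm, 0.30 kg. Origin: centre of its underside
Mind the look-alikes: they are no part of the job. Leave any turquoise or yellow look-alike of the stirrer_pot alone.

How it is judged:
By the outcome, as a careful person would: the job done as asked, in the order asked, and still so for the second after the job is handed in, with the robot touching nothing.
It also fails if it takes over 72 s, if anything falls off the work surface, if the arm or the gripper's body presses on something with over 40 N, if the wrist force passes 120 N, or if a joint passes its speed limit or range.

## Working session

There is one attempt and no reset: what is moved stays moved. The work goes in short steps, Python scripts to look and compute and a tool call to move; the robot and the scene stay as the last step left them, time stands still between calls to the robot, and variables do not carry over. Pictures are saved under pics/ and viewed, and the job is handed in when it is done.

Besides the shell and the picture viewer there is one more tool, called in YAML: its name, and indented under it one key for each argument. play_rows: Moves the arm, as the interface text tells. Its arguments: {"type":"object","properties":{"steps":{"type":"array"},"grip":{"type":"number"},"squeeze":{"type":"number"}},"required":["steps"]}

```bash
ls; mkdir -p pics; python3 - <<'E'
from rig import ctrl,cams
import cv2
print(ctrl.sense())
for n in ['side','top','wrist']:
    print(n,cams.camera_info(n))
    im=cams.capture(n); cv2.imwrite(f'pics/{n}0.png',im[:,:,::-1])
E
```

```text
pics
{'time_s': 0.0, 'joints': array([ 9.83639296e-01,  3.13471373e-01,  1.49845559e+00, -1.73572409e-06,
        1.33102550e+00, -2.23394746e-01]), 'dq': array([-1.66721329e-04, -7.88614820e-05, -3.84372568e-04, -1.49922125e-03,
        1.77751365e-03, -3.09696992e-04]), 'tau': array([-6.50103220e-05, -4.12262750e+01, -2.59744799e+01, -2.10973376e-04,
        4.16509254e-03, -5.68233213e-05]), 'eef_pos': array([186.64716441, 490.41269573, 230.71718474]), 'ee_rot': array([ 2.53050373e-04,  8.23344348e-01,  5.67541737e-01, -6.31059545e-04]), 'force': array([ 0.52922293, -0.22878586,  0.12080218]), 'wrist_torque': array([ 0.01305596, -0.02020384,  0.00488032]), 'grip_width': 1.0001160901195052}
side {'fx': 458.9574404310046, 'fy': 458.9574404310046, 'cx': 278.40544904198646, 'cy': 212.66070371991674, 'xyz': array([ 100.31160468, -660.66153465,  802.79454207]), 'attitude': array([ 0.86842249,  0.3651382 , -0.13038074, -0.30905878])}
top {'fx': 385.88710295905395, 'fy': 385.88710295905395, 'cx': 276.09057522873695, 'cy': 207.35252748678585, 'xyz': array([ 409.35517863, -129.11328993, 1173.88886505]), 'attitude': array([ 0.71374456,  0.05473873, -0.05174263, -0.69634408])}
wrist {'fx': 306.2679862767016, 'fy': 306.2679862767016, 'cx': 275.57762904187996, 'cy': 207.80819313428012, 'xyz': array([124.21302804, 515.58870848, 374.96000143]), 'attitude': array([ 0.81587102, -0.11088143, -0.07501315,  0.56252362])}
```

View pics/side0.png

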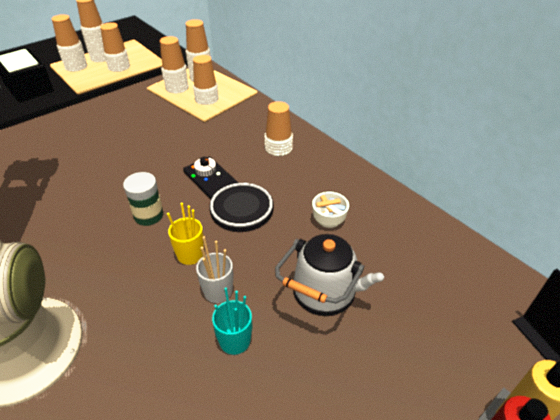

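View pics/top0.png

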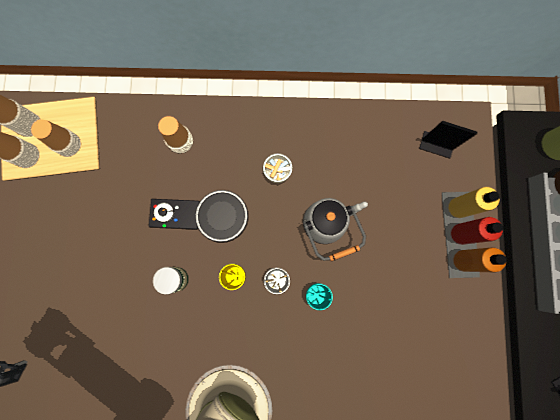

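View pics/wrist0.png

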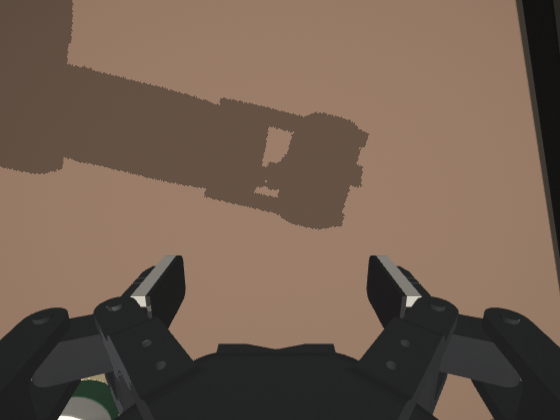

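The top view has the kettle at about (328,218) with its grip bar at (345,254), the base plate at (221,216) and the dial at (163,212). The kettle and base have no twins here. The pot look-alikes are yellow at (232,277) and turquoise at (319,296), and the real steel pot is at (277,281).

```bash
cat > h.py <<'E'
from rig import ctrl,cams
import numpy as np, cv2
from scipy.spatial.transform import Rotation as R
def rot(q): return R.from_quat([q[1],q[2],q[3],q[0]])
def info(n):
    c=cams.camera_info(n); return c
def ray(c,px):
    d=np.array([(px[0]-c['cx'])/c['fx'],-(px[1]-c['cy'])/c['fy'],-1.])
    return np.array(c['xyz']),rot(c['attitude']).apply(d)
def onz(c,px,z):
    o,d=ray(c,px); return o+d*(z-o[2])/d[2]
def proj(c,P):
    p=rot(c['attitude']).inv().apply(np.array(P,float)-c['xyz'])
    return np.stack([c['cx']+c['fx']*p[...,0]/-p[...,2], c['cy']-c['fy']*p[...,1]/-p[...,2]],-1)
def tri(cs,pxs):
    A=np.zeros((3,3));b=np.zeros(3)
    for c,p in zip(cs,pxs):
        o,d=ray(c,p);d=d/np.linalg.norm(d);M=np.eye(3)-np.outer(d,d);A+=M;b+=M@o
    X=np.linalg.solve(A,b)
    return X,[np.round(proj(c,X)-p,1) for c,p in zip(cs,pxs)]
E
python3 - <<'E'
from h import *
for k in ['top','side']: cams.capture(k)
S,T=info('side'),info('top')
np.set_printoptions(precision=1,suppress=True)
for n in ['kettle','handle_grip','handle_hinge','spout_tip','base','seat','dial_centre','ring_pointer','green_mark','timer_pointer','paper_cups','tea_tin','stirrer_pot','sugar_bowl']:
    r={}
    for k in ['top','side']:
        r[k]=cams.tip_of(k,n)
        print(n,k,[(np.round(x['pixel'],1),round(x['p'],2)) for x in r[k]])
    if r['top'] and r['side']:
        print('   ',*tri([T,S],[r['top'][0]['pixel'],r['side'][0]['pixel']]))
print(ctrl.sense()['time_s'])
for n,s in (('top',(140,180,100,70)),('side',(170,140,120,100)),('top',(290,180,90,90)),('side',(260,220,140,110))):
    im=cams.capture(n);x,y,w,h=s
    cv2.imwrite(f'pics/c_{n}{x}.png',cv2.resize(im[y:y+h,x:x+w,::-1],None,fx=5,fy=5,interpolation=cv2.INTER_CUBIC))
E
```

```text
kettle top [(array([325.6, 223. ]), 0.64)]
kettle side []
handle_grip top [(array([342.8, 251.8]), 0.97), (array([177.4, 281.7]), 0.45)]
handle_grip side []
handle_hinge top [(array([329.6, 217.7]), 0.76)]
handle_hinge side [(array([329. , 256.3]), 0.94)]
    [ 545.5 -271.7  113. ] [array([ 0.1, -0.1]), array([-0.2,  0. ])]
spout_tip top [(array([366.8, 201.6]), 0.64)]
spout_tip side [(array([379.9, 277.3]), 0.58), (array([241.5, 209.6]), 0.47), (array([323.9, 288. ]), 0.26)]
    [ 589.2 -371.8  112.5] [array([-1.1,  1.3]), array([ 2.5, -0.4])]
base top [(array([223.6, 218.2]), 0.65)]
base side [(array([241.6, 208.5]), 0.73)]
    [549.6  36.   11. ] [array([ 0.2, -0.3]), array([-0.4,  0. ])]
seat top [(array([220.6, 218.6]), 0.75)]
seat side [(array([245.1, 203.8]), 0.69), (array([202. , 164.2]), 0.44), (array([217.2, 291.1]), 0.19)]
    [553.6  39.2  21.3] [array([ 1.7, -2.5]), array([-3.6,  0.3])]
dial_centre top [(array([166.9, 212.2]), 0.92)]
dial_centre side [(array([204., 166.]), 0.7)]
    [555.8 203.5  39.5] [array([-0.7,  1.1]), array([ 1.4, -0.1])]
ring_pointer top [(array([
[... 699 characters left out ...]
1. ]), array([-1.3,  0.2])]
tea_tin top [(array([176.4, 278.9]), 0.73), (array([278. , 169.3]), 0.36)]
tea_tin side [(array([146.3, 218.4]), 0.74)]
    [360.2 175.7 -12.1] [array([-0.5,  1. ]), array([ 1.3, -0.1])]
stirrer_pot top [(array([232.9, 275.8]), 0.73), (array([315.2, 292.7]), 0.68), (array([275.2, 280.9]), 0.67), (array([167.8, 209.8]), 0.3)]
stirrer_pot side [(array([190.9, 253.4]), 0.78), (array([232.5, 341. ]), 0.61), (array([219.8, 292.1]), 0.6)]
    [378.7   1.7  -3.2] [array([ 0.4, -0.6]), array([-0.9,  0.1])]
sugar_bowl top [(array([278.7, 167.6]), 0.72)]
sugar_bowl side [(array([330.2, 219.5]), 0.8)]
    [ 710.3 -124.1   -3.7] [array([-0.9,  1.2]), array([ 1.9, -0.3])]
1.65
```

View crops.

View pics/c_top140.png

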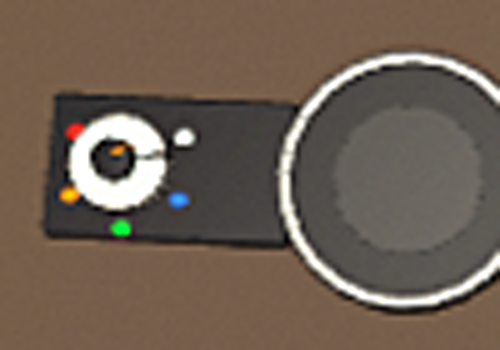

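View pics/c_side170.png

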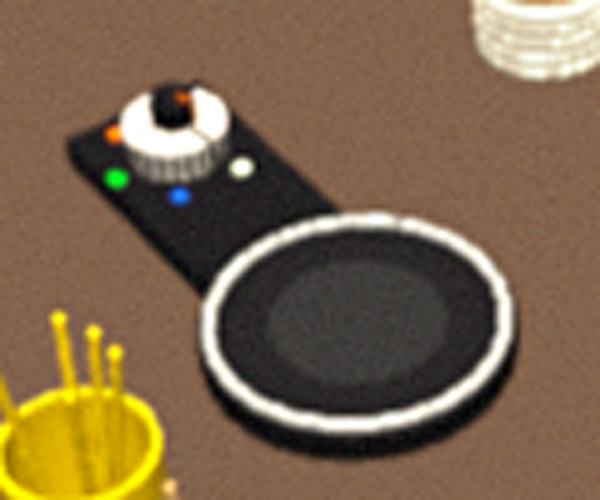

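View pics/c_top290.png

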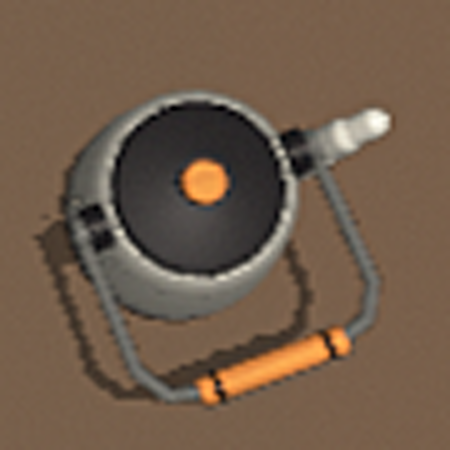

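View pics/c_side260.png

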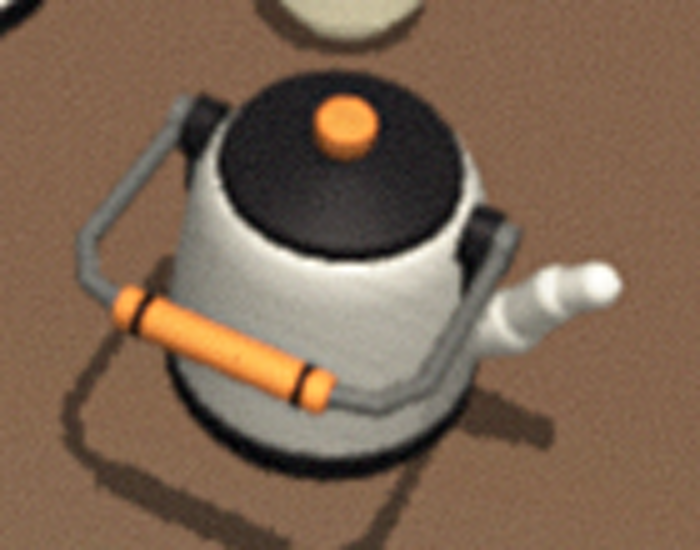

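Crops confirm one kettle and one base. The ring's pointer sits near the white dot and the green dot is on the robot's side. Next I measure precisely.

```bash
python3 - <<'E'
from h import *
from scipy.optimize import least_squares
np.set_printoptions(precision=2,suppress=True)
S,T=info('side'),info('top')
ims={k:cams.capture(k).astype(int) for k in ['top','side']}
C={'top':T,'side':S}
def circ(P):
    f=lambda p:np.hypot(P[:,0]-p[0],P[:,1]-p[1])-p[2]
    r=least_squares(f,[*P.mean(0)[:2],50],loss='soft_l1');return r.x
for k,box in (('top',(190,185,60,60)),('side',(205,175,75,60))):
    x,y,w,h=box;g=ims[k][y:y+h,x:x+w].min(2)
    m=g>150
    n,l,st,_=cv2.connectedComponentsWithStats(m.astype(np.uint8),connectivity=8)
    i=1+np.argmax(st[1:,4]); r,c=np.nonzero(l==i)
    P=np.array([onz(C[k],(a+x,b+y),22) for a,b in zip(c,r)])
    print(k,'rim',circ(P),len(P))
for k,box in (('top',(150,198,28,32)),('side',(185,145,45,45))):
    x,y,w,h=box; a=ims[k][y:y+h,x:x+w]; mx=a.max(2);mn=a.min(2)
    def cen(m):
        n,l,st,ce=cv2.connectedComponentsWithStats(m.astype(np.uint8),connectivity=8)
        i=1+np.argmax(st[1:,4]); return ce[i]+[x,y],st[i,4]
    R_,G,B=a[...,0],a[...,1],a[...,2]
    for nm,m in (('green',(G-R_>60)&(G-B>60)),('blue',(B-R_>50)&(B-G>20)),('orange',(R_-B>100)&(G-B>35)),('red',(R_-G>90)&(G-B<40))):
        if m.any():
            p,nn=cen(m); print(k,nm,p,nn,onz(C[k],p,18.5))
    m=mn>140
    n,l,st,ce=cv2.connectedComponentsWithStats(m.astype(np.uint8),connectivity=4)
    print(k,st.tolist(),[ (c+[x,y]).tolist() for c in ce])
top=[(345,253.4),(331,216.2),(330.5,258),(359.5,248.2)]
sd=[(304.6,289.6),(329.2,243.6),(283.5,280.3),(326,298.5)]
for n,a,b in zip(['grip','knob','gl','gr'],top,sd): print(n,*tri([T,S],[a,b]))
for k in C:
  x,y,w,h=(150,195,35,40) if k=='top' else (180,148,50,40)
  cv2.imwrite(f'pics/d_{k}.png',cv2.resize(ims[k][y:y+h,x:x+w,::-1].astype(np.uint8),None,fx=14,fy=14,interpolation=cv2.INTER_CUBIC))
E
```

```text
top rim [555.93  43.01  74.12] 290
side rim [554.7   42.78  74.18] 402
top green [163.8 225. ] 10 [522.78 214.51  18.5 ]
top blue [175.5 219.5] 12 [540.29 180.35  18.5 ]
top orange [153.6 218.5] 10 [541.7  246.65  18.5 ]
top red [154.67 205.89] 9 [580.23 246.21  18.5 ]
top [[0, 0, 28, 32, 674], [4, 5, 19, 19, 214], [25, 8, 3, 3, 8]] [[163.49703264094956, 214.0326409495549], [163.0373831775701, 212.0607476635514], [176.125, 207.125]]
side green [192.88 175.41] 17 [520.38 213.99  18.5 ]
side blue [205.5  178.71] 14 [539.04 181.25  18.5 ]
side orange [192.2 166.5] 10 [538.95 247.66  18.5 ]
side [[0, 0, 45, 45, 1815], [9, 13, 22, 14, 177], [31, 27, 4, 3, 10], [35, 40, 10, 5, 23]] [[206.96088154269972, 166.88484848484848], [204.42937853107344, 165.20338983050848], [217.8, 173.0], [225.17391304347825, 187.30434782608694]]
grip [ 447.1  -310.65  130.56] [array([-0. ,  0.1]), array([ 0.1, -0. ])]
knob [ 544.39 -270.12  149.77] [array([-0.,  0.]), array([ 0.1, -0. ])]
gl [ 432.71 -271.12  129.71] [array([-0.3,  0.5]), array([ 0.9, -0.1])]
gr [ 462.19 -349.47  132.55] [array([ 0. , -0.1]), array([-0.1,  0. ])]
```

View pics/d_top.png

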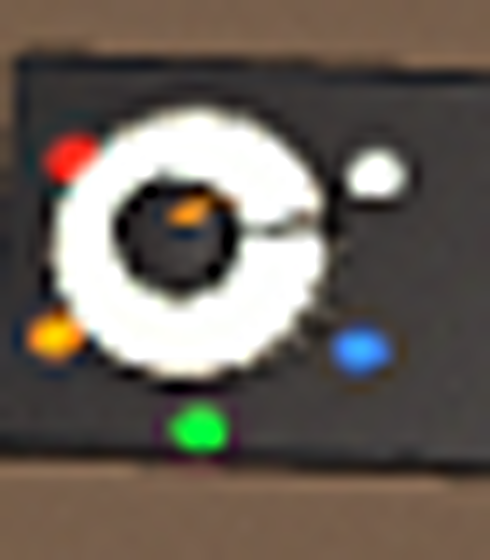

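View pics/d_side.png

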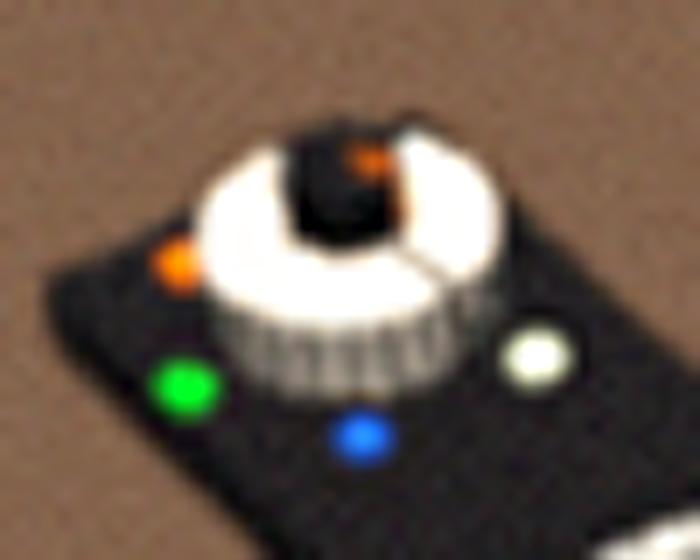

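```bash
cat > base.py <<'E'
from h import *
from scipy.optimize import least_squares
np.set_printoptions(precision=2,suppress=True)
S,T=info('side'),info('top')
gang=np.pi
def ang(t): return np.pi-t   # base-frame direction at ring angle t (clockwise from above: decreasing)
# green t=2.1 -> pi ; so direction = pi+2.1-t
def dirr(t): a=np.pi+2.1-t; return np.array([np.cos(a),np.sin(a)])
obs=[(T,(163.8,225.),2.1),(T,(175.5,219.5),1.05),(T,(153.6,218.5),3.15),(T,(176.1,207.1),0),
     (S,(192.88,175.41),2.1),(S,(205.5,178.71),1.05),(S,(192.2,166.5),3.15),(S,(217.8,173.0),0)]
def model(p,t):
    c,s=np.cos(p[2]),np.sin(p[2]);Rm=np.array([[c,-s],[s,c]])
    return np.r_[p[:2]+Rm@(np.array([0,170])+38*dirr(t)),18.5]
def res(p):
    r=[(proj(c,model(p,t))-px)/0.5 for c,px,t in obs]
    r.append((p[:2]-[555.3,42.9])/0.7)
    return np.concatenate(r)
sol=least_squares(res,[555,43,0]).x
E
python3 - <<'E'
from base import *
print(sol,np.degrees(sol[2]));print(res(sol).reshape(-1,2)*.5)
yaw=sol[2];d=np.r_[sol[:2]+[-170*np.sin(yaw),170*np.cos(yaw)]];print('dial',d)
for c,px in ((T,(172.25,210.1)),(S,(212.0,167.7))):
    P=onz(c,px,40)[:2]-d;print(P,np.hypot(*P)); b=np.arctan2(P[1],P[0])-yaw; print('ring',(np.pi+2.1-b)%(2*np.pi))
for c,ce in ((T,(163.04,212.06)),(S,(204.6,165.2))): print(onz(c,ce,40))
k=np.array([544.4,-270.1]);g=np.array([447.1,-310.6]);v=k-g;print('kettle yaw',np.degrees(np.arctan2(v[1],v[0])),np.hypot(*v))
v=np.array([432.7-462.2,-271.1+349.5]);print(np.degrees(np.arctan2(-v[0],v[1])))
s=onz(T,(0.2*380+290,0.2*118+180),116);print(s);v=s[:2]-k;print(np.degrees(np.arctan2(v[0],-v[1])),np.hypot(*v))
s=onz(S,(0.2*605+260,0.2*285+220),116);print(s);v=s[:2]-k;print(np.degrees(np.arctan2(v[0],-v[1])),np.hypot(*v))
q=ctrl.sense()['ee_rot'];print(rot(q).as_matrix())
E
```

```text
[555.39  43.41  -0.02] -1.2205579500290802
[[ 0.07  0.59]
 [-0.17  0.29]
 [-0.05  0.29]
 [ 0.25  0.21]
 [ 0.17 -0.13]
 [ 0.2   0.03]
 [ 0.77 -0.1 ]
 [ 0.07  0.06]
 [ 0.06  0.36]]
dial [559.01 213.37]
[  6.68 -27.32] 28.120886954654498
ring 0.26801347610463555
[  5.79 -27.94] 28.536200642606612
ring 0.3037401157561117
[559.15 213.02  40.  ]
[555.37 206.7   40.  ]
kettle yaw 22.59895560676259 105.39231471032407
20.620089657924023
[ 586.61 -371.81  116.  ]
22.536023218196014 110.12327129554622
[ 584.43 -371.73  116.  ]
21.498462796569424 109.22980375162338
[[ 0.36  0.93  0.  ]
 [ 0.93 -0.36  0.  ]
 [ 0.    0.   -1.  ]]
```

```bash
cat > go.py <<'E'
from h import *
def go(target,alpha=None,tilt=None):
    """tool-down target; prints total normalised shift in tool axes (unit .75m) and z turn (unit 45deg, cw +)"""
    s=ctrl.sense();Rm=rot(s['ee_rot']).as_matrix()
    d=Rm.T@(np.array(target)-s['eef_pos'])/750
    a=np.degrees(np.arctan2(Rm[1,0],Rm[0,0]))
    print('t',round(s['time_s'],2),'pos',np.round(s['eef_pos'],1),'alpha',round(a,1),'F',np.round(s['force'],1),'w',round(s['grip_width'],3),'q',np.round(s['joints'],2))
    print('z axis',np.round(Rm[:,2],4))
    print('shift',np.round(d,4),'mm',np.round(d*750,1), 'turn needed' , None if alpha is None else round((a-alpha)/45,4))
E
python3 - <<'E'
from go import *
go([559,213,110])
c=cams.camera_info('wrist');s=ctrl.sense();r=rot(s['ee_rot'])
for z in (0,-6,-13):
  for x in (-42.5,42.5):
    for y in (-11,11): print(z,x,y,np.round(proj(c,r.apply([x,y,z])+s['eef_pos'])))
E
```

```text
t 1.95 pos [186.9 490.6 231.3] alpha 69.2 F [ 0.5  0.7 -0.1] w 0.999 q [ 0.98  0.31  1.5  -0.    1.33 -0.22]
z axis [ 1.e-04  0.e+00 -1.e+00]
shift [-0.1694  0.5954  0.1618] mm [-127.   446.6  121.3] turn needed None
0 -42.5 -11 [189. 240.]
0 -42.5 11 [192. 279.]
0 42.5 -11 [358. 240.]
0 42.5 11 [355. 279.]
-6 -42.5 -11 [186. 244.]
-6 -42.5 11 [189. 285.]
-6 42.5 -11 [362. 244.]
-6 42.5 11 [358. 285.]
-13 -42.5 -11 [182. 250.]
-13 -42.5 11 [185. 293.]
-13 42.5 -11 [366. 250.]
-13 42.5 11 [362. 293.]
```

play_rows:
  steps:
    - [[-0.014, 0.0496, 0.006], [0, 0, 0]]
    - [[-0.0141, 0.0496, 0.006], [0, 0, 0]]
    - [[-0.0141, 0.0496, 0.01], [0, 0, 0]]
    - [[-0.0141, 0.0496, 0.0145], [0, 0, 0]]
    - [[-0.0141, 0.0496, 0.0145], [0, 0, 0]]
    - [[-0.0141, 0.0496, 0.0145], [0, 0, 0]]
    - [[-0.0141, 0.0496, 0.0145], [0, 0, 0]]
    - [[-0.0141, 0.0496, 0.0145], [0, 0, 0]]
    - [[-0.0141, 0.0496, 0.0145], [0, 0, 0]]
    - [[-0.0141, 0.0496, 0.0145], [0, 0, 0]]
    - [[-0.0141, 0.0496, 0.0145], [0, 0, 0]]
    - [[-0.0141, 0.0496, 0.0145], [0, 0, 0]]
    - [[0, 0, 0], [0, 0, 0]]
    - [[0, 0, 0], [0, 0, 0]]
  grip: 0
  squeeze: 25

```text
time_s: 3.35
eef_pos: [559.0, 212.8, 116.4]
ee_rot: [-0.0, 0.824, 0.567, -0.0]
force: [-0.8, -0.2, 0.1]
grip_width: 1.003
```

```bash
python3 - <<'E'
from go import *
go([559,213,19])
c=cams.camera_info('wrist');im=cams.capture('wrist');cv2.imwrite('pics/w1.png',im[:,:,::-1])
print(proj(c,[[559,213,56],[559,213,40],[559,213,18]]))
E
```

```text
t 3.35 pos [559.  212.8 116.4] alpha 69.1 F [-0.8 -0.2  0.1] w 1.003 q [ 0.17  0.58  1.41  0.    1.15 -1.04]
z axis [-9.e-04 -0.e+00 -1.e+00]
shift [3.000e-04 1.000e-04 1.299e-01] mm [ 0.2  0.1 97.4] turn needed None
[[274.62795588 222.98881742]
 [274.72503531 216.34754204]
 [274.83909218 208.54482706]]
```

View pics/w1.png

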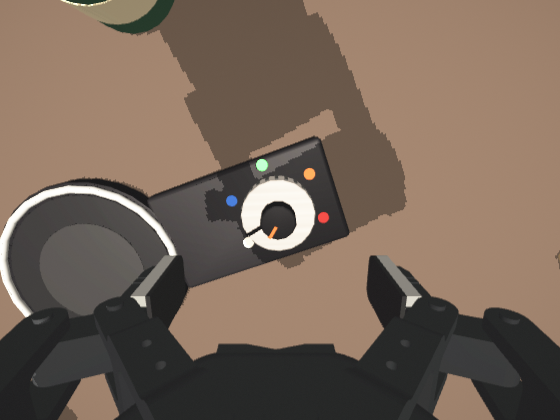

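```bash
python3 - <<'E'
from base import *
c=cams.camera_info('wrist');im=cv2.imread('pics/w1.png').astype(int)
x,y,w,h=236,172,86,84
g=im[y:y+h,x:x+w].min(2);m=(g>170).astype(np.uint8)
n,l,st,ce=cv2.connectedComponentsWithStats(m);i=1+np.argmax(st[1:,4])
cn=max(cv2.findContours((l==i).astype(np.uint8),0,1)[0],key=len)[:,0]+[x,y]
P=np.array([onz(c,p,40)[:2] for p in cn])
f=lambda p:np.hypot(P[:,0]-p[0],P[:,1]-p[1])-p[2]
print(least_squares(f,[559,213,28],loss='soft_l1',f_scale=.5).x)
for nm,px in (('green',(262,165)),('blue',(232,201)),('orange',(309.5,174)),('red',(323.5,217.5)),('white',(248.5,242.5))):print(nm,onz(c,px,18.5))
D=np.array([onz(c,px,18.5)[:2] for px in ((262,165),(232,201),(309.5,174),(323.5,217.5),(248.5,242.5))]);
f=lambda p:np.hypot(D[:,0]-p[0],D[:,1]-p[1])-p[2]
print(least_squares(f,[559,213,38]).x)
for px in ((246,237),(268,230)): print('pointer line',onz(c,px,40))
E
```

```text
[558.95 215.96  26.89]
green [521.64 216.95  18.5 ]
blue [540.24 183.28  18.5 ]
orange [541.78 249.71  18.5 ]
red [580.19 248.64  18.5 ]
white [578.64 182.17  18.5 ]
[560.13 215.96  38.41]
pointer line [566.44 187.08  40.  ]
pointer line [567.14 204.95  40.  ]
```

play_rows:
  steps:
    - [[0.0015, -0.0004, 0.02], [0, 0, 0]]
    - [[0.0015, -0.0004, 0.03], [0, 0, 0]]
    - [[0, 0, 0.03], [0, 0, 0]]
    - [[0, 0, 0.025], [0, 0, 0]]
    - [[0, 0, 0.015], [0, 0, 0]]
    - [[0, 0, 0.006], [0, 0, 0]]
    - [[0, 0, 0.0035], [0, 0, 0]]
    - [[0, 0, 0], [0, 0, 0]]

```text
time_s: 4.2
eef_pos: [559.3, 215.9, 20.4]
ee_rot: [0.0, 0.823, 0.568, 0.0]
force: [0.3, -0.0, -0.4]
grip_width: 1.003
```

```bash
python3 - <<'E'
from go import *
go([559.3,215,19])
c=cams.camera_info('wrist');im=cams.capture('wrist');cv2.imwrite('pics/w2.png',im[:,:,::-1])
E
```

```text
t 4.2 pos [559.3 215.9  20.4] alpha 69.2 F [ 0.3 -0.  -0.4] w 1.003 q [ 0.17  0.71  1.48  0.    0.96 -1.03]
z axis [ 9.e-04  2.e-04 -1.e+00]
shift [-0.0011  0.0004  0.0018] mm [-0.8  0.3  1.4] turn needed None
```

View pics/w2.png

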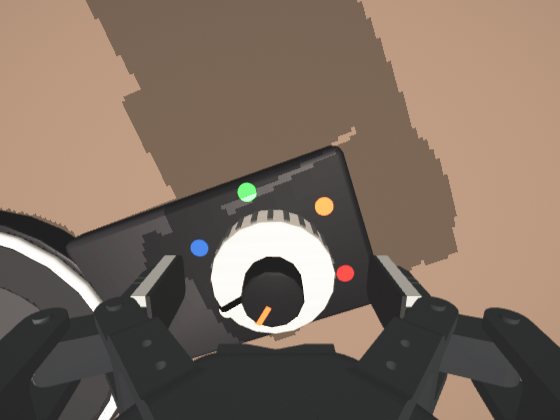

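The ring is centred between the pads (about (272,272)), so I close on it.

play_rows:
  steps:
    - [[0, 0, 0], [0, 0, 0]]
    - [[0, 0, 0], [0, 0, 0]]
    - [[0, 0, 0], [0, 0, 0]]
    - [[0, 0, 0], [0, 0, 0]]
    - [[0, 0, 0], [0, 0, 0]]
    - [[0, 0, 0], [0, 0, 0]]
  grip: 1
  squeeze: 25

```text
time_s: 4.85
eef_pos: [558.9, 214.5, 20.6]
ee_rot: [0.001, 0.823, 0.568, -0.001]
force: [-4.1, -6.1, 9.0]
grip_width: 0.647
```

```bash
python3 - <<'E'
from go import *
go([559.3,215,19]);print(ctrl.sense()['wrist_torque'])
c=cams.camera_info('wrist');im=cams.capture('wrist');cv2.imwrite('pics/w3.png',im[:,:,::-1])
E
```

```text
t 4.85 pos [558.9 214.5  20.6] alpha 69.2 F [-4.1 -6.1  9. ] w 0.647 q [ 0.17  0.7   1.48 -0.    0.96 -1.03]
z axis [-0.001  -0.0021 -1.    ]
shift [0.0008 0.0003 0.0022] mm [0.6 0.2 1.6] turn needed None
[-1.46061787  0.84567773 -0.00262447]
```

View pics/w3.png

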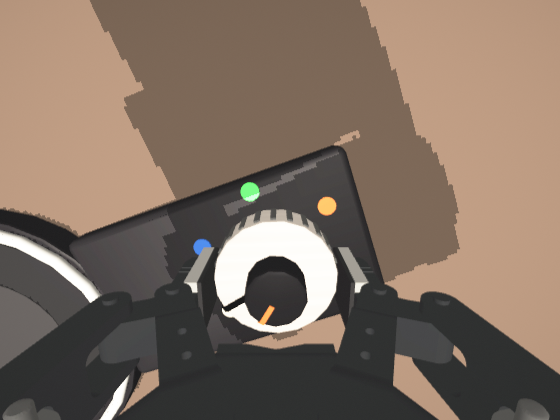

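play_rows:
  steps:
    - [[-0.0016, 0, 0], [0, 0, 0]]
    - [[0, 0, 0], [0, 0, 0.08]]
    - [[0, 0, 0], [0, 0, 0.15]]
    - [[0, 0, 0], [0, 0, 0.15]]
    - [[0, 0, 0], [0, 0, 0.15]]
    - [[0, 0, 0], [0, 0, 0.15]]
    - [[0, 0, 0], [0, 0, 0.15]]
    - [[0, 0, 0], [0, 0, 0.15]]
    - [[0, 0, 0], [0, 0, 0.15]]
    - [[0, 0, 0], [0, 0, 0.15]]
    - [[0, 0, 0], [0, 0, 0.15]]
    - [[0, 0, 0], [0, 0, 0.15]]
    - [[0, 0, 0], [0, 0, 0.15]]
    - [[0, 0, 0], [0, 0, 0.15]]
    - [[0, 0, 0], [0, 0, 0.15]]
    - [[0, 0, 0], [0, 0, 0.1]]
    - [[0, 0, 0], [0, 0, 0]]
    - [[0, 0, 0], [0, 0, 0]]

```text
time_s: 6.7
eef_pos: [559.2, 214.7, 20.7]
ee_rot: [-0.0, 0.973, -0.23, 0.001]
force: [-1.3, 1.3, 5.4]
grip_width: 0.646
```

```bash
python3 - <<'E'
from go import *
go([559.3,215,19]);print(ctrl.sense()['wrist_torque'])
c=cams.camera_info('wrist');im=cams.capture('wrist');cv2.imwrite('pics/w4.png',im[:,:,::-1])
E
```

```text
t 6.7 pos [559.2 214.7  20.7] alpha -26.6 F [-1.3  1.3  5.4] w 0.646 q [0.17 0.7  1.48 0.   0.96 0.64]
z axis [ 1.3e-03  6.0e-04 -1.0e+00]
shift [-0.     -0.0005  0.0023] mm [-0.  -0.3  1.7] turn needed None
[ 0.30441854  0.41987672 -0.08460674]
```

View pics/w4.png

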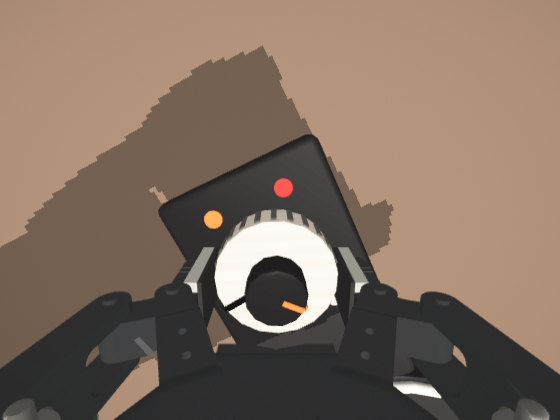

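play_rows:
  steps:
    - [[0, 0, 0], [0, 0, 0.105]]
    - [[0, 0, 0], [0, 0, 0.1]]
    - [[0, 0, 0], [0, 0, 0]]
    - [[0, 0, 0], [0, 0, 0]]

```text
time_s: 7.15
eef_pos: [559.2, 214.7, 20.7]
ee_rot: [-0.001, 0.952, -0.308, 0.001]
force: [-1.1, 1.1, 5.6]
grip_width: 0.646
```

play_rows:
  steps:
    - [[0, 0, 0], [0, 0, 0]]
    - [[0, 0, 0], [0, 0, 0]]
    - [[0, 0, 0], [0, 0, 0]]
    - [[0, 0, 0], [0, 0, 0]]
    - [[0, 0, -0.02], [0, 0, 0]]
    - [[0, 0, -0.04], [0, 0, 0]]
    - [[0, 0, -0.06], [0, 0, 0]]
    - [[0, 0, -0.03], [0, 0, 0]]
    - [[0, 0, 0], [0, 0, 0]]
  grip: 0

```text
time_s: 8.05
eef_pos: [560.4, 214.9, 137.2]
ee_rot: [-0.002, 0.951, -0.308, 0.003]
force: [-0.2, 0.1, -0.1]
grip_width: 0.998
```

```bash
python3 - <<'E'
from go import *
go([559.3,215,19]);
c=cams.camera_info('wrist');im=cams.capture('wrist');cv2.imwrite('pics/w5.png',im[:,:,::-1])
x,y,w,h=190,130,170,130;cv2.imwrite('pics/w5c.png',cv2.resize(im[y:y+h,x:x+w,::-1],None,fx=4,fy=4,interpolation=cv2.INTER_CUBIC))
E
```

```text
t 8.05 pos [560.4 214.9 137.2] alpha -35.9 F [-0.2  0.1 -0.1] w 0.998 q [ 0.17  0.55  1.39 -0.    1.19  0.8 ]
z axis [ 0.0078  0.0013 -1.    ]
shift [-0.0021  0.0016  0.1575] mm [ -1.6   1.2 118.2] turn needed None
```

View pics/w5c.png

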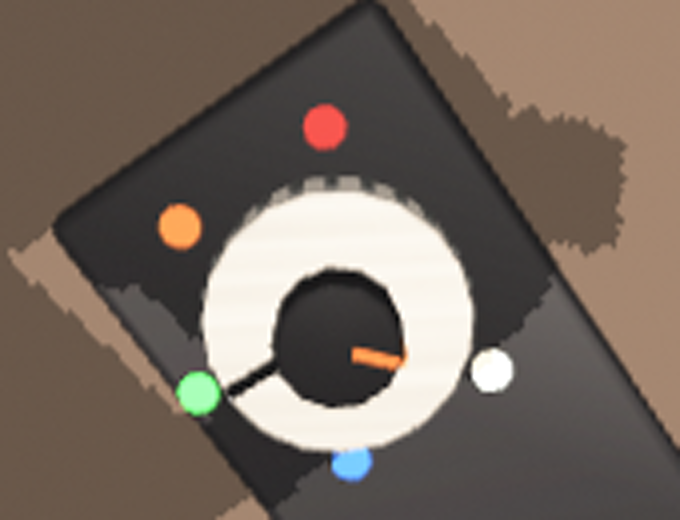

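```bash
python3 - <<'E'
from base import *
c=cams.camera_info('wrist')
f=lambda u,v:((u+.5)/4-.5+190,(v+.5)/4-.5+130)
D=np.array([onz(c,f(*p),18.5)[:2] for p in ((198,394),(324,127),(180,226),(491,370))])
T_=[2.1,4.2,3.15,0]
def r(p): return np.concatenate([p[:2]+38*R.from_euler('z',p[2]).as_matrix()[:2,:2]@dirr(t)-d for t,d in zip(T_,D)])
s=least_squares(r,[559,215,0]);print(s.x,np.degrees(s.x[2]),s.fun)
o=onz(c,f(231,391),40)[:2];i=onz(c,f(278,364),40)[:2]
# ring centre from wrist ring fit
im=cv2.imread('pics/w5c.png').min(2);m=(im>170).astype(np.uint8)
n,l,st,ce=cv2.connectedComponentsWithStats(m);k=[j for j in range(1,n) if st[j,4]>20000];k=max(k,key=lambda j:l[int(280),int(250)]==j)
cn=max(cv2.findContours((l==k).astype(np.uint8),0,1)[0],key=len)[:,0]
P=np.array([onz(c,f(*p),40)[:2] for p in cn])
ff=lambda p:np.hypot(P[:,0]-p[0],P[:,1]-p[1])-p[2]
rc=least_squares(ff,[559,215,28],loss='soft_l1',f_scale=.5).x;print(rc)
for cc in (rc[:2],s.x[:2]):
  v=o-cc;a=np.arctan2(v[1],v[0])-s.x[2];print((np.pi+2.1-a)%(2*np.pi))
v=o-i;a=np.arctan2(v[1],v[0])-s.x[2];print((np.pi+2.1-a)%(2*np.pi))
# timer tip
for q in (((402,358)),):
  v=onz(c,f(*q),56)[:2]-rc[:2];print('timer world ang',np.degrees(np.arctan2(v[1],v[0])))
c1=T;p=(163.3,209.9);v=onz(T,p,56)[:2]-[559,213];print(v,np.degrees(np.arctan2(v[1],v[0])))
E
```

```text
[557.77 214.95  -0.03] -1.4401423065031231 [ 0.13  0.16  0.05 -0.04 -0.27  0.01  0.08 -0.13]
[558.54 215.63  26.68]
2.11736843109186
2.1450589623453946
2.163669916989342
timer world ang -47.59683778250605
[ 4.43 -5.13] -49.16783528658441
```

Ring reads about 2.12 rad (target 2.1), and the timer angle is unchanged (−48° against −49° before). On to the kettle: I rotate and rise first, then pass over the base to look at the seat.

play_rows:
  steps:
    - [[0, 0, -0.015], [0, 0, -0.1]]
    - [[0, 0, -0.02], [0, 0, -0.17]]
    - [[0, 0, -0.02], [0, 0, -0.17]]
    - [[0, 0, -0.02], [0, 0, -0.17]]
    - [[0, 0, -0.02], [0, 0, -0.17]]
    - [[0, 0, -0.02], [0, 0, -0.17]]
    - [[0, 0, -0.02], [0, 0, -0.17]]
    - [[0, 0, -0.01], [0, 0, -0.167]]
    - [[0, 0, 0], [0, 0, 0]]

```text
time_s: 9.0
eef_pos: [558.7, 214.5, 241.1]
ee_rot: [0.0, 0.982, 0.191, -0.0]
force: [0.4, 0.7, -0.3]
grip_width: 1.001
```

```bash
python3 - <<'E'
from go import *
go([495,70,250],22)
E
```

```text
t 9.0 pos [558.7 214.5 241.1] alpha 22.1 F [ 0.4  0.7 -0.3] w 1.001 q [ 0.17  0.47  1.24 -0.    1.43 -0.21]
z axis [-0. -0. -1.]
shift [-0.1511  0.1466 -0.0119] mm [-113.3  110.    -8.9] turn needed 0.0014
```

play_rows:
  steps:
    - [[-0.013, 0.0327, 0], [0, 0, 0]]
    - [[-0.013, 0.0327, 0], [0, 0, 0]]
    - [[-0.013, 0.0327, 0], [0, 0, 0]]
    - [[-0.013, 0.0327, 0], [0, 0, 0]]
    - [[-0.013, 0.0327, 0], [0, 0, 0]]
    - [[-0.013, 0.0327, 0], [0, 0, 0]]
    - [[-0.013, 0.0327, 0], [0, 0, 0]]
    - [[0, 0, 0], [0, 0, 0]]
    - [[0, 0, 0], [0, 0, 0]]

```text
time_s: 9.9
eef_pos: [559.4, 29.7, 240.0]
ee_rot: [-0.0, 0.982, 0.189, -0.001]
force: [0.2, 0.6, 0.5]
grip_width: 1.004
```

```bash
python3 - <<'E'
from go import *
from scipy.optimize import least_squares
go([447,-310.6,240],22)
c=cams.camera_info('wrist');im=cams.capture('wrist');cv2.imwrite('pics/w6.png',im[:,:,::-1])
p=proj(c,[555,43.5,22]);print(p)
g=im.min(2);m=(g>150).astype(np.uint8)
n,l,st,ce=cv2.connectedComponentsWithStats(m)
for j in range(1,n):
    if st[j,4]>150:
        r,cc=np.nonzero(l==j);P=np.array([onz(c,q,22)[:2] for q in zip(cc,r)])
        ff=lambda p:np.hypot(P[:,0]-p[0],P[:,1]-p[1])-p[2]
        s=least_squares(ff,[555,43,74],loss='soft_l1',f_scale=1);print(st[j],s.x,s.cost)
E
```

```text
t 9.9 pos [559.4  29.7 240. ] alpha 21.8 F [0.2 0.6 0.5] w 1.004 q [-0.16  0.39  1.37  0.    1.38 -0.54]
z axis [-1.8e-03  5.0e-04 -1.0e+00]
shift [-3.076e-01  3.656e-01  1.000e-04] mm [-2.307e+02  2.742e+02  1.000e-01] turn needed -0.0043
[276.515127   170.29018008]
[ 317    0   57   46 1477] [  382467.10875283 -1050601.66474285  1118060.45178084] 12806.921312360137
[ 472   90   82   78 1868] [-891695.55885744 -295716.99836536  940240.0890677 ] 22712.58034270402
[ 213  101  130  130 1812] [555.70068171  45.13414913  74.26761561] 1450.5446139437013
[105 133  20  53 212] [418923.18642437 210621.28111827 468561.03780442] 858.3613928776357
[ 20 231  69  62 467] [ 749048.81000282  978873.2959262  1232505.82283785] 9091.33149442965
[ 301  308   69   52 1991] [-41453.14736282 561849.10484418 563561.47808965] 28375.223868154662
```

View pics/w6.png

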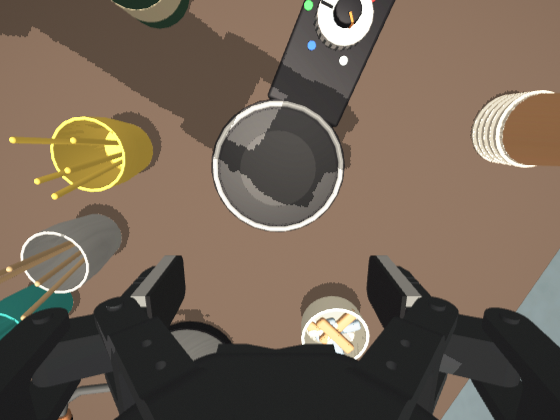

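play_rows:
  steps:
    - [[-0.0308, 0.0366, 0], [0, 0, 0]]
    - [[-0.0308, 0.0366, 0], [0, 0, 0]]
    - [[-0.0308, 0.0366, 0], [0, 0, 0]]
    - [[-0.0308, 0.0366, 0], [0, 0, 0]]
    - [[-0.0308, 0.0366, 0], [0, 0, 0]]
    - [[-0.0308, 0.0366, 0], [0, 0, 0]]
    - [[-0.0308, 0.0366, 0], [0, 0, 0]]
    - [[-0.0308, 0.0366, 0], [0, 0, 0]]
    - [[-0.0308, 0.0366, 0], [0, 0, 0]]
    - [[-0.0308, 0.0366, 0], [0, 0, 0]]
    - [[0, 0, 0], [0, 0, 0]]
    - [[0, 0, 0], [0, 0, 0]]
  grip: 0

```text
time_s: 11.15
eef_pos: [448.6, -310.7, 240.6]
ee_rot: [-0.001, 0.982, 0.19, -0.0]
force: [0.2, -1.0, -0.9]
grip_width: 0.998
```

```bash
python3 - <<'E'
from go import *
go([447,-308.6,108],22)
c=cams.camera_info('wrist');im=cams.capture('wrist');cv2.imwrite('pics/w7.png',im[:,:,::-1])
print(proj(c,[[447,-309,127],[544,-268,150],[432.7,-269,127],[462,-347.5,127]]))
T=info('top')
for p in ((315,293),(275,281)): print(onz(T,p,0))
E
```

```text
t 11.15 pos [ 448.6 -310.7  240.6] alpha 21.9 F [ 0.2 -1.  -0.9] w 0.998 q [-0.82  0.35  1.42  0.    1.37 -1.2 ]
z axis [-4.e-04  1.e-03 -1.e+00]
shift [-0.0009 -0.0032  0.1768] mm [ -0.7  -2.4 132.6] turn needed -0.0013
[[274.14800934 202.09278576]
 [406.5475802  207.10620525]
 [276.10390723 152.6416676 ]
 [273.6851813  246.3631316 ]]
[ 332.6863584  -244.06097233    0.        ]
[ 364.80853878 -124.17343164    0.        ]
```

View pics/w7.png

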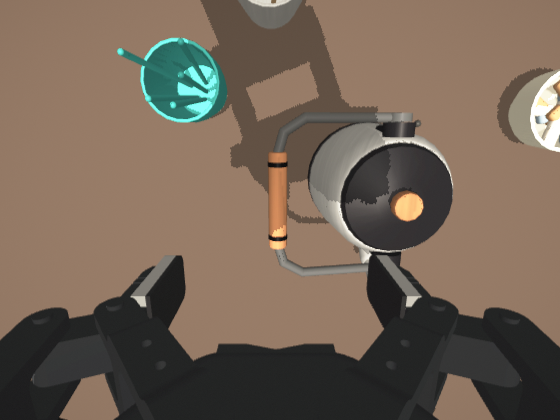

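```bash
python3 - <<'E'
from go import *
c=cams.camera_info('wrist')
im=cv2.imread('pics/w7.png').astype(int)
b,g,r=im[...,0],im[...,1],im[...,2]
m=((r-b>60)).astype(np.uint8)
n,l,st,ce=cv2.connectedComponentsWithStats(m)
for j in range(1,n):
    if st[j,4]>60:print(st[j],ce[j])
for z in (127,):
  a=onz(c,(277.7,153),z);d=onz(c,(277.7,247),z);print(a,d,(a+d)/2,np.hypot(*(a-d)[:2]));v=a-d;print(np.degrees(np.arctan2(-v[0],v[1])))
k=onz(c,(408,206),150);print('knob',k)
# left/right edges of the bar vs row
for row in range(166,236,10):
  cc=np.nonzero(m[row,255:300])[0]+255;print(row,cc.min(),cc.max(),end=' | ')
E
```

```text
[547 105  13  16 146] [553.89726027 113.37671233]
[268 152  19  11 190] [277.09473684 157.08421053]
[ 268  167   19   71 1249] [277.45156125 201.32826261]
[391 191  33  31 737] [406.92265943 205.75033921]
[269 240  18  10 148] [277.41216216 244.35135135]
[ 434.25723773 -268.30076767  127.        ] [ 465.93978066 -346.26120375  127.        ] [ 450.0985092  -307.28098571  127.        ] 84.15232093930281
22.11646008289542
knob [ 544.93526183 -266.14335112  150.        ]Traceback (most recent call last):
  File "<stdin>", line 14, in <module>
    return umr_minimum(a, axis, None, out, keepdims, initial, where)
ValueError: zero-size array to reduction operation minimum which has no identity
```

The bar shows at (277.5,200), vertical in the image so aligned with the jaws, and 84 mm long as stated. I part-close so the inner finger fits the 39 mm gap, then descend.

play_rows:
  steps:
    - [[0.0031, -0.0034, 0], [0, 0, 0]]
    - [[0, 0, 0.01], [0, 0, 0]]
    - [[0, 0, 0.01], [0, 0, 0]]
    - [[0, 0, 0.02], [0, 0, 0]]
    - [[0, 0, 0.02], [0, 0, 0]]
    - [[0, 0, 0.02], [0, 0, 0]]
    - [[0, 0, 0], [0, 0, 0]]
  grip: 0.58
  squeeze: 25

```text
time_s: 11.9
eef_pos: [448.9, -307.0, 178.7]
ee_rot: [-0.002, 0.982, 0.191, -0.001]
force: [-0.1, 0.3, -0.1]
grip_width: 0.419
```

```bash
python3 - <<'E'
from go import *
go([449.8,-307.5,108],22.3)
c=cams.camera_info('wrist');im=cams.capture('wrist');cv2.imwrite('pics/w8.png',im[:,:,::-1])
E
```

```text
t 11.9 pos [ 448.9 -307.   178.7] alpha 22.0 F [-0.1  0.3 -0.1] w 0.419 q [-0.82  0.4   1.51 -0.    1.23 -1.2 ]
z axis [-0.003   0.0032 -1.    ]
shift [0.001  0.0014 0.0943] mm [ 0.8  1.1 70.7] turn needed -0.0063
```

View pics/w8.png

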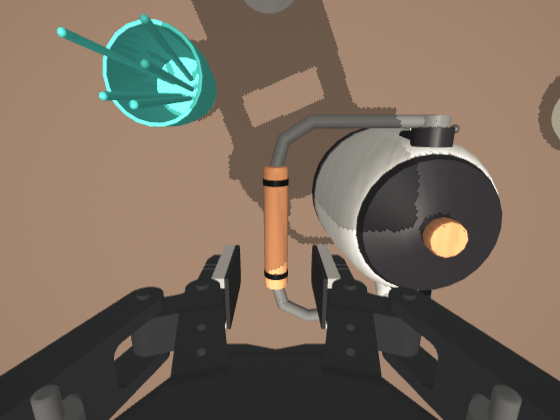

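play_rows:
  steps:
    - [[0.0003, 0.0005, 0.02], [0, 0, 0]]
    - [[0, 0.0005, 0.03], [0, 0, 0]]
    - [[0, 0, 0.025], [0, 0, 0]]
    - [[0, 0, 0.014], [0, 0, 0]]
    - [[0, 0, 0.0053], [0, 0, 0]]
    - [[0, 0, 0], [0, 0, 0]]
    - [[0, 0, 0], [0, 0, 0]]

```text
time_s: 12.65
eef_pos: [450.4, -309.0, 111.3]
ee_rot: [0.001, 0.982, 0.191, 0.0]
force: [-0.1, -0.1, 0.1]
grip_width: 0.422
```

play_rows:
  steps:
    - [[0, 0, 0], [0, 0, 0]]
    - [[0, 0, 0], [0, 0, 0]]
    - [[0, 0, 0], [0, 0, 0]]
    - [[0, 0, 0], [0, 0, 0]]
    - [[0, 0, 0], [0, 0, 0]]
  grip: 1
  squeeze: 25

```text
time_s: 13.15
eef_pos: [450.2, -309.0, 110.9]
ee_rot: [0.001, 0.982, 0.191, 0.0]
force: [-2.0, 0.8, 5.8]
grip_width: 0.177
```

```bash
python3 - <<'E'
from go import *
go([449.8,-307.5,108],22.3)
for n in ('wrist','side'):
  im=cams.capture(n);cv2.imwrite(f'pics/g_{n}.png',im[:,:,::-1])
E
```

```text
t 13.15 pos [ 450.2 -309.   110.9] alpha 22.0 F [-2.   0.8  5.8] w 0.177 q [-0.82  0.48  1.59 -0.    1.07 -1.2 ]
z axis [ 7.e-04 -9.e-04 -1.e+00]
shift [ 0.0002 -0.002   0.0039] mm [ 0.2 -1.5  2.9] turn needed -0.0067
```

View pics/g_wrist.png

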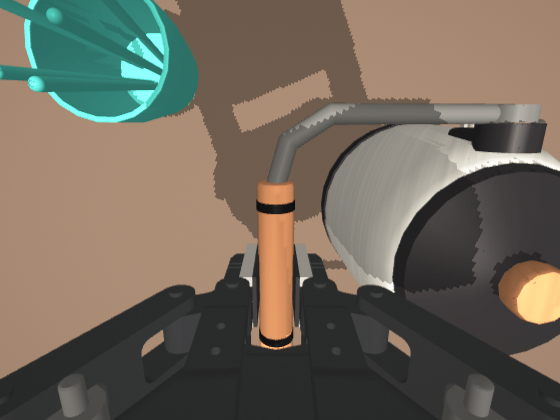

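View pics/g_side.png

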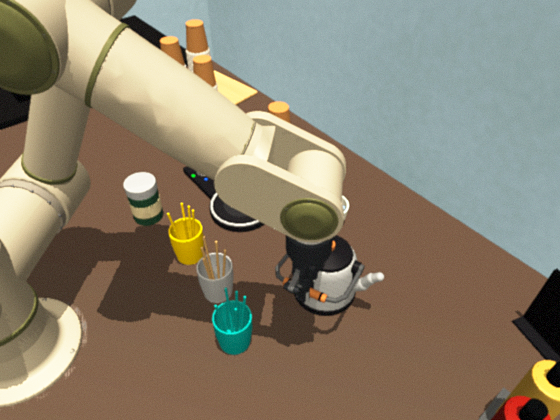

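```bash
python3 - <<'E'
from go import *
c=cams.camera_info('wrist');s=ctrl.sense()
a=onz(c,(277,182),127);d=onz(c,(277,345),127);print(a,d,(a+d)/2,np.hypot(*(a-d)[:2]))
f=np.linspace(.143,1.573,23)
for i in range(22): print(i,round(f[i+1],3),[round(105*(np.cos(f[i])-np.cos(f[i+1]))/750,4),0,round(-105*(np.sin(f[i+1])-np.sin(f[i]))/750,4)])
E
```

```text
[ 434.7382677  -267.63602972  127.        ] [ 465.49376847 -343.51024215  127.        ] [ 450.11601809 -305.57313594  127.        ] 81.87061096786432
0 0.208 [np.float64(0.0016), 0, np.float64(-0.009)]
1 0.273 [np.float64(0.0022), 0, np.float64(-0.0088)]
2 0.338 [np.float64(0.0027), 0, np.float64(-0.0087)]
3 0.403 [np.float64(0.0033), 0, np.float64(-0.0085)]
4 0.468 [np.float64(0.0038), 0, np.float64(-0.0082)]
5 0.533 [np.float64(0.0044), 0, np.float64(-0.008)]
6 0.598 [np.float64(0.0049), 0, np.float64(-0.0077)]
7 0.663 [np.float64(0.0054), 0, np.float64(-0.0073)]
8 0.728 [np.float64(0.0058), 0, np.float64(-0.007)]
9 0.793 [np.float64(0.0063), 0, np.float64(-0.0066)]
10 0.858 [np.float64(0.0067), 0, np.float64(-0.0062)]
11 0.923 [np.float64(0.0071), 0, np.float64(-0.0057)]
12 0.988 [np.float64(0.0074), 0, np.float64(-0.0053)]
13 1.053 [np.float64(0.0078), 0, np.float64(-0.0048)]
14 1.118 [np.float64(0.008), 0, np.float64(-0.0042)]
15 1.183 [np.float64(0.0083), 0, np.float64(-0.0037)]
16 1.248 [np.float64(0.0085), 0, np.float64(-0.0032)]
17 1.313 [np.float64(0.0087), 0, np.float64(-0.0026)]
18 1.378 [np.float64(0.0089), 0, np.float64(-0.002)]
19 1.443 [np.float64(0.009), 0, np.float64(-0.0015)]
20 1.508 [np.float64(0.0091), 0, np.float64(-0.0009)]
21 1.573 [np.float64(0.0091), 0, np.float64(-0.0003)]
```

play_rows:
  steps:
    - [[0.0016, 0, -0.009], [0, 0, 0]]
    - [[0.0022, 0, -0.0088], [0, 0, 0]]
    - [[0.0027, 0, -0.0087], [0, 0, 0]]
    - [[0.0033, 0, -0.0085], [0, 0, 0]]
    - [[0.0038, 0, -0.0082], [0, 0, 0]]
    - [[0.0044, 0, -0.008], [0, 0, 0]]
    - [[0, 0, 0], [0, 0, 0]]

```text
time_s: 13.95
eef_pos: [463.0, -303.8, 149.7]
ee_rot: [0.001, 0.982, 0.191, 0.0]
force: [-5.0, -2.1, 2.9]
grip_width: 0.173
```

```bash
python3 - <<'E'
from go import *
go([449.8,-307.5,108],22.3); print(ctrl.sense()['wrist_torque'])
for n in ('wrist','side'):
  im=cams.capture(n);cv2.imwrite(f'pics/h_{n}.png',im[:,:,::-1])
E
```

```text
t 13.95 pos [ 463.  -303.8  149.7] alpha 22.0 F [-5.  -2.1  2.9] w 0.173 q [-0.79  0.45  1.52 -0.    1.17 -1.18]
z axis [ 9.0e-04 -1.3e-03 -1.0e+00]
shift [-0.0182 -0.0021  0.0557] mm [-13.7  -1.6  41.7] turn needed -0.0061
[-0.30970205  0.77222253 -0.00882854]
```

View pics/h_wrist.png

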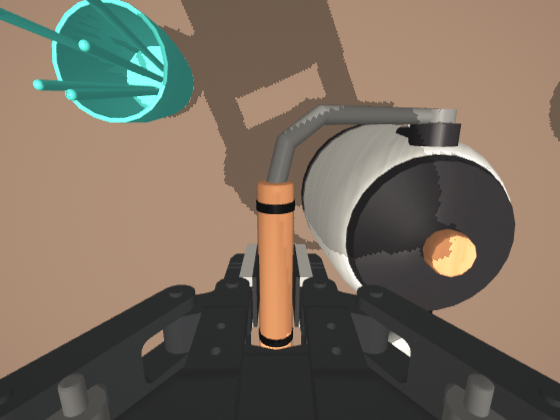

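```bash
python3 - <<'E'
from go import *
c=cams.camera_info('wrist')
im=cv2.imread('pics/h_wrist.png')
cv2.imwrite('pics/h_c.png',cv2.resize(im[200:310,390:530],None,fx=4,fy=4))
print('knob',onz(c,(450,246),150))
s=cv2.imread('pics/h_side.png');cv2.imwrite('pics/h_s.png',cv2.resize(s[215:325,255:395],None,fx=5,fy=5))
E
```

```text
knob [ 540.91171838 -262.8334863   150.        ]
```

View pics/h_s.png

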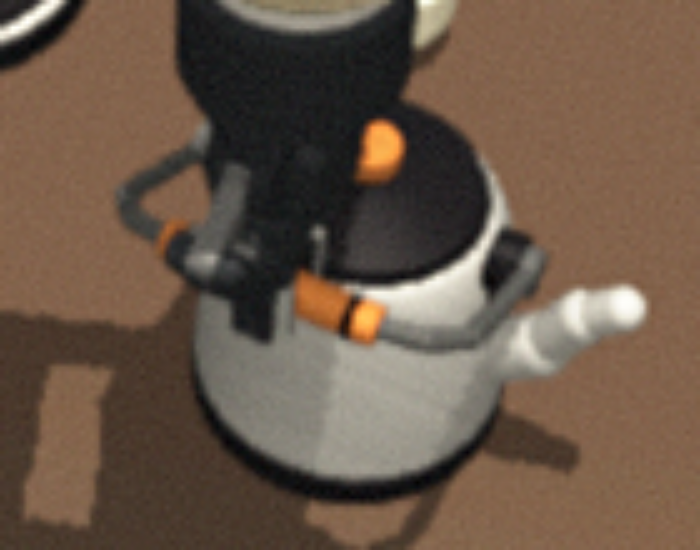

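View pics/h_c.png

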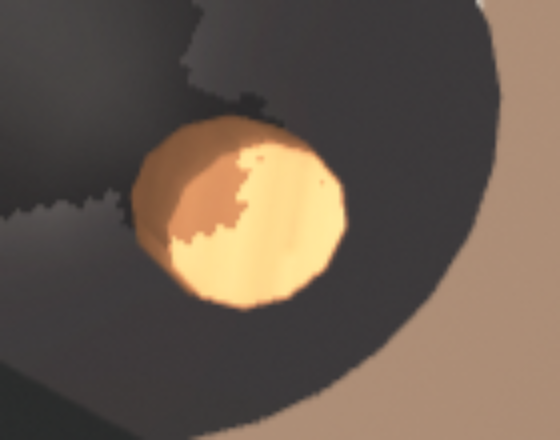

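```bash
python3 - <<'E'
from go import *
c=cams.camera_info('wrist')
print('knob',onz(c,(454.5,256),150),onz(c,(454.5,256),150)-ctrl.sense()['eef_pos'])
E
```

```text
knob [ 545.83060691 -266.71622049  150.        ] [83.27227407 37.18667696  1.02268545]
```

play_rows:
  steps:
    - [[0.0034, 0, -0.0077], [0, 0, 0]]
    - [[0.005, 0, -0.0073], [0, 0, 0]]
    - [[0.0058, 0, -0.007], [0, 0, 0]]
    - [[0.0063, 0, -0.0066], [0, 0, 0]]
    - [[0.0067, 0, -0.0062], [0, 0, 0]]
    - [[0, 0, 0], [0, 0, 0]]

```text
time_s: 14.65
eef_pos: [482.2, -295.7, 175.4]
ee_rot: [0.0, 0.982, 0.191, 0.0]
force: [0.5, 0.3, -0.6]
grip_width: 0.174
```

play_rows:
  steps:
    - [[0.0071, 0, -0.0057], [0, 0, 0]]
    - [[0.0074, 0, -0.0053], [0, 0, 0]]
    - [[0.0078, 0, -0.0048], [0, 0, 0]]
    - [[0.008, 0, -0.0042], [0, 0, 0]]
    - [[0.0083, 0, -0.0037], [0, 0, 0]]
    - [[0.0085, 0, -0.0032], [0, 0, 0]]
    - [[0, 0, 0], [0, 0, 0]]

```text
time_s: 15.35
eef_pos: [515.0, -282.5, 195.7]
ee_rot: [0.0, 0.982, 0.191, 0.0]
force: [-2.8, 1.0, 5.9]
grip_width: 0.174
```

```bash
python3 - <<'E'
from go import *
go([545.6,-268,200],22.3); print(ctrl.sense()['wrist_torque'])
im=cams.capture('side');cv2.imwrite('pics/i_s.png',cv2.resize(im[195:325,245:405,::-1],None,fx=4,fy=4))
E
```

```text
t 15.35 pos [ 515.  -282.5  195.7] alpha 22.0 F [-2.8  1.   5.9] w 0.174 q [-0.7   0.48  1.35  0.    1.31 -1.09]
z axis [ 9.e-04 -7.e-04 -1.e+00]
shift [ 0.0451 -0.0026 -0.0057] mm [33.8 -2.  -4.3] turn needed -0.0058
[0.20204086 0.44865572 0.00740837]
```

View pics/i_s.png

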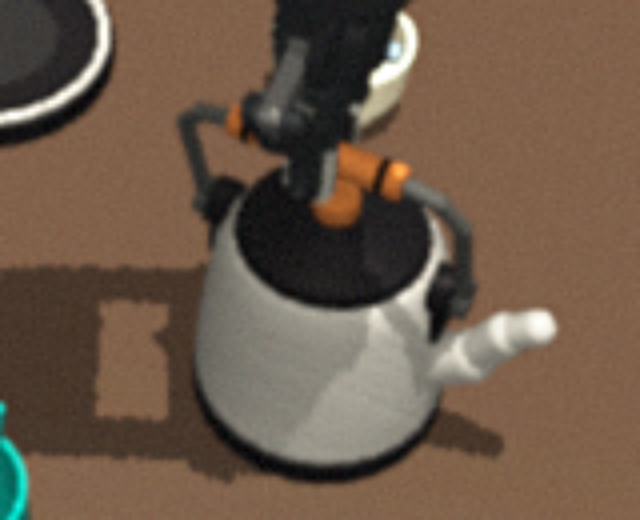

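play_rows:
  steps:
    - [[0.0087, 0, -0.0034], [0, 0, 0]]
    - [[0.0089, 0, -0.0028], [0, 0, 0]]
    - [[0.009, 0, -0.002], [0, 0, 0]]
    - [[0.0091, 0, -0.0009], [0, 0, 0]]
    - [[0.0091, 0, -0.0003], [0, 0, 0]]
    - [[0, 0, 0], [0, 0, 0]]
    - [[0, 0, 0], [0, 0, 0]]

```text
time_s: 16.1
eef_pos: [545.4, -270.0, 201.5]
ee_rot: [-0.0, 0.982, 0.191, -0.0]
force: [0.7, 0.2, -6.0]
grip_width: 0.175
```

```bash
python3 - <<'E'
from go import *
go([545.6,-268,200],22.3); print(ctrl.sense()['wrist_torque'])
im=cams.capture('side');cv2.imwrite('pics/j_s.png',cv2.resize(im[195:325,245:405,::-1],None,fx=4,fy=4))
im=cams.capture('wrist');cv2.imwrite('pics/j_w.png',im[:,:,::-1])
E
```

```text
t 16.1 pos [ 545.4 -270.   201.5] alpha 22.0 F [ 0.7  0.2 -6. ] w 0.175 q [-0.65  0.52  1.27  0.    1.35 -1.04]
z axis [-5.e-04  5.e-04 -1.e+00]
shift [ 0.0013 -0.0024  0.0021] mm [ 1.  -1.8  1.6] turn needed -0.0064
[ 0.03170654 -0.13720368  0.00475662]
```

View pics/j_s.png

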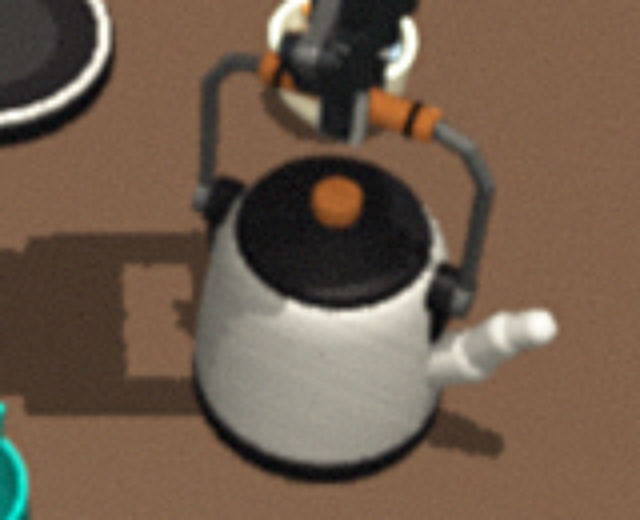

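View pics/j_w.png

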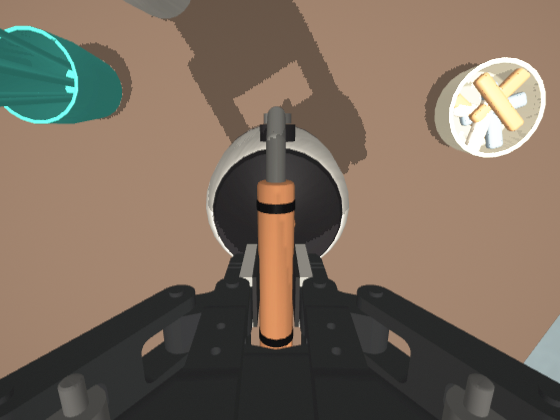

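Handle looks upright. I release briefly so it can settle home by itself, recentre along the bar, look, and regrip.

play_rows:
  steps:
    - [[0, 0, 0], [0, 0, 0]]
    - [[0, 0, 0], [0, 0, 0]]
    - [[0, 0, 0], [0, 0, 0]]
    - [[0.0006, -0.003, 0.002], [0, 0, 0]]
    - [[0, 0, 0.001], [0, 0, 0]]
    - [[0, 0, 0], [0, 0, 0]]
  grip: 0.6

```text
time_s: 16.8
eef_pos: [544.9, -267.8, 199.7]
ee_rot: [-0.0, 0.982, 0.191, -0.0]
force: [1.4, 0.3, 0.5]
grip_width: 0.399
```

```bash
python3 - <<'E'
from go import *
go([545.6,-268,198],22.3)
c=cams.camera_info('wrist');im=cams.capture('wrist');cv2.imwrite('pics/k_w.png',im[:,:,::-1])
s=ctrl.sense();print(proj(c,rot(s['ee_rot']).apply([0,0,-19])+s['eef_pos']), proj(c,rot(s['ee_rot']).apply([[0,42,-19],[0,-42,-19]])+s['eef_pos']))
im=cams.capture('side');cv2.imwrite('pics/k_s.png',cv2.resize(im[195:325,245:405,::-1],None,fx=4,fy=4))
E
```

```text
t 16.8 pos [ 544.9 -267.8  199.7] alpha 22.0 F [1.4 0.3 0.5] w 0.399 q [-0.65  0.52  1.28 -0.    1.34 -1.03]
z axis [-1.e-04  1.e-04 -1.e+00]
shift [0.0007 0.0006 0.0023] mm [0.6 0.4 1.7] turn needed -0.0066
[274.42980018 279.42075974] [[274.51780432 356.78548964]
 [274.32635598 188.482627  ]]
```

View pics/k_w.png

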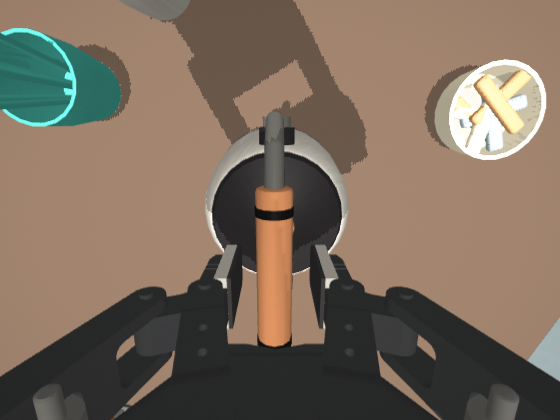

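View pics/k_s.png

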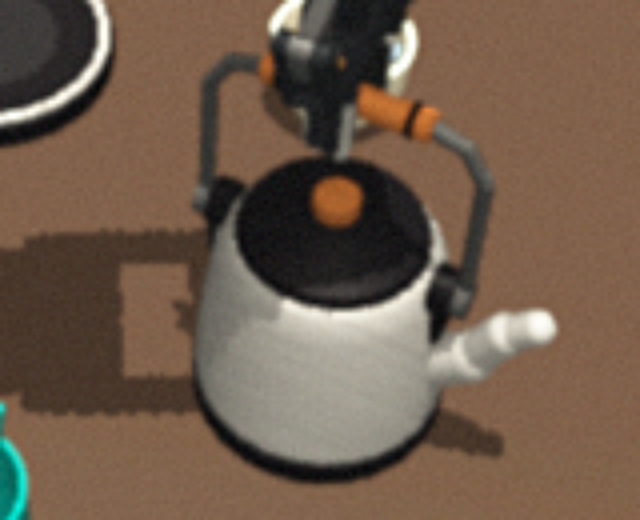

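Handle stays upright unheld, and the bar end at v=186 matches the prediction of 188, so the grip is centred. I regrip firmly and lift.

play_rows:
  steps:
    - [[0, 0, 0], [0, 0, 0]]
    - [[0, 0, 0], [0, 0, 0]]
    - [[0, 0, 0], [0, 0, 0]]
    - [[0, 0, 0], [0, 0, 0]]
    - [[0, 0, -0.002], [0, 0, 0]]
    - [[0, 0, -0.004], [0, 0, 0]]
    - [[0, 0, -0.006], [0, 0, 0]]
    - [[0, 0, -0.01], [0, 0, 0]]
    - [[0, 0, -0.012], [0, 0, 0]]
    - [[0, 0, -0.012], [0, 0, 0]]
    - [[0, 0, -0.008], [0, 0, 0]]
    - [[0, 0, -0.004], [0, 0, 0]]
    - [[0, 0, 0], [0, 0, 0]]
  grip: 1
  squeeze: 70

```text
time_s: 18.2
eef_pos: [545.0, -268.0, 243.7]
ee_rot: [0.0, 0.982, 0.191, 0.0]
force: [0.2, -0.8, -7.9]
grip_width: 0.162
```

```bash
python3 - <<'E'
from go import *
go([545.6,-268,198],-1.3); print(ctrl.sense()['wrist_torque'])
im=cams.capture('side');cv2.imwrite('pics/l_s.png',cv2.resize(im[175:325,235:405,::-1],None,fx=4,fy=4))
E
```

```text
t 18.2 pos [ 545.  -268.   243.7] alpha 22.0 F [ 0.2 -0.8 -7.9] w 0.162 q [-0.65  0.49  1.21  0.    1.44 -1.03]
z axis [ 5.e-04 -4.e-04 -1.e+00]
shift [0.0007 0.0003 0.061 ] mm [ 0.5  0.2 45.7] turn needed 0.5177
[-0.00728853 -0.05131706  0.01820058]
```

View pics/l_s.png

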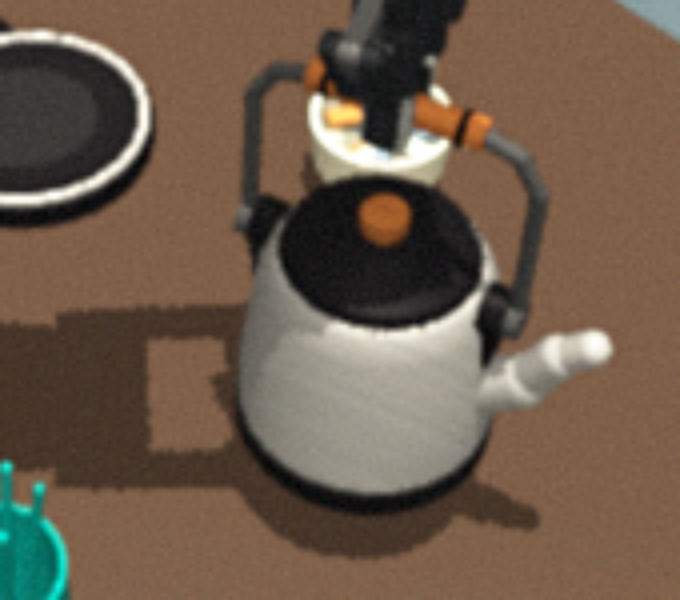

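play_rows:
  steps:
    - [[0, 0, 0], [0, 0, 0.04]]
    - [[0, 0, 0], [0, 0, 0.08]]
    - [[0, 0, 0], [0, 0, 0.1]]
    - [[0, 0, 0], [0, 0, 0.1]]
    - [[0, 0, 0], [0, 0, 0.1]]
    - [[0, 0, 0], [0, 0, 0.07]]
    - [[0, 0, 0], [0, 0, 0.03]]
    - [[0, 0, 0], [0, 0, 0]]
    - [[0, 0, 0], [0, 0, 0]]

```text
time_s: 19.15
eef_pos: [544.9, -267.9, 243.1]
ee_rot: [-0.0, 1.0, -0.012, -0.0]
force: [0.4, 0.2, -7.2]
grip_width: 0.16
```

```bash
python3 - <<'E'
from go import *
go([555.4,44.5,240],-1.3)
E
```

```text
t 19.15 pos [ 544.9 -267.9  243.1] alpha -1.3 F [ 0.4  0.2 -7.2] w 0.16 q [-0.65  0.49  1.21 -0.    1.44 -0.63]
z axis [-3.e-04  2.e-04 -1.e+00]
shift [ 0.0042 -0.4167  0.0043] mm [   3.2 -312.6    3.2] turn needed -0.001
```

play_rows:
  steps:
    - [[0, -0.004, 0], [0, 0, 0]]
    - [[0, -0.008, 0], [0, 0, 0]]
    - [[0, -0.013, 0], [0, 0, 0]]
    - [[0, -0.018, 0], [0, 0, 0]]
    - [[0, -0.022, 0], [0, 0, 0]]
    - [[0.0004, -0.0287, 0], [0, 0, 0]]
    - [[0.0004, -0.0287, 0], [0, 0, 0]]
    - [[0.0004, -0.0287, 0], [0, 0, 0]]
    - [[0.0004, -0.0287, 0], [0, 0, 0]]
    - [[0.0004, -0.0287, 0], [0, 0, 0]]
    - [[0.0004, -0.0287, 0], [0, 0, 0]]
    - [[0.0004, -0.0287, 0], [0, 0, 0]]
    - [[0.0004, -0.0287, 0], [0, 0, 0]]
    - [[0.0005, -0.0287, 0], [0, 0, 0]]
    - [[0.0005, -0.0287, 0], [0, 0, 0]]
    - [[0, -0.022, 0], [0, 0, 0]]
    - [[0, -0.018, 0], [0, 0, 0]]
    - [[0, -0.013, 0], [0, 0, 0]]
    - [[0, -0.008, 0], [0, 0, 0]]
    - [[0, -0.004, 0], [0, 0, 0]]

```text
time_s: 21.15
eef_pos: [555.8, 45.0, 243.3]
ee_rot: [0.0, 1.0, -0.012, -0.0]
force: [-0.2, -0.2, -7.7]
grip_width: 0.167
```

play_rows:
  steps:
    - [[0, 0, 0], [0, 0, 0]]
    - [[0, 0, 0], [0, 0, 0]]
    - [[0, 0, 0], [0, 0, 0]]
    - [[0, 0, 0], [0, 0, 0]]
    - [[0, 0, 0], [0, 0, 0]]
    - [[0, 0, 0], [0, 0, 0]]

```text
time_s: 21.75
eef_pos: [555.8, 44.5, 243.3]
ee_rot: [0.0, 1.0, -0.012, 0.0]
force: [0.3, -0.6, -7.2]
grip_width: 0.162
```

```bash
python3 - <<'E'
from go import *
go([555.4,44.5,216],-1.3)
im=cams.capture('side');cv2.imwrite('pics/m_s.png',cv2.resize(im[90:240,150:320,::-1],None,fx=4,fy=4))
im=cams.capture('top');cv2.imwrite('pics/m_t.png',cv2.resize(im[160:280,140:280,::-1],None,fx=4,fy=4))
im=cams.capture('wrist');cv2.imwrite('pics/m_w.png',im[:,:,::-1])
E
```

```text
t 21.75 pos [555.8  44.5 243.3] alpha -1.4 F [ 0.3 -0.6 -7.2] w 0.162 q [-0.13  0.38  1.38 -0.    1.39 -0.11]
z axis [ 0.e+00 -1.e-04 -1.e+00]
shift [-0.0005  0.0001  0.0364] mm [-0.4  0.  27.3] turn needed -0.0026
```

View pics/m_s.png

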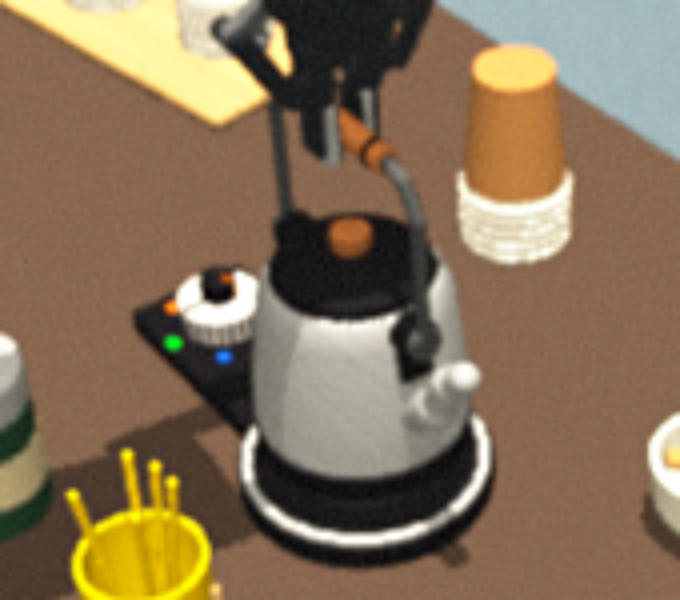

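View pics/m_t.png

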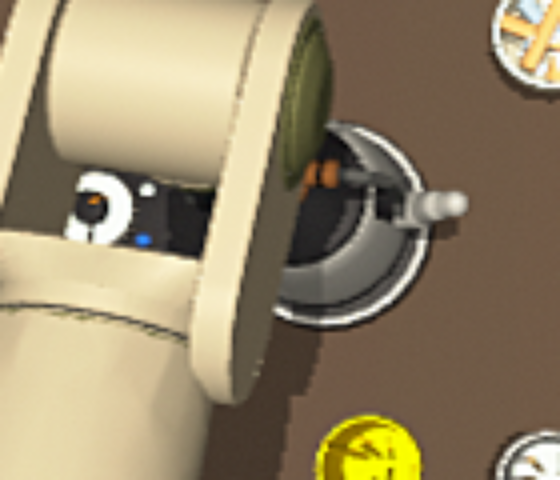

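View pics/m_w.png

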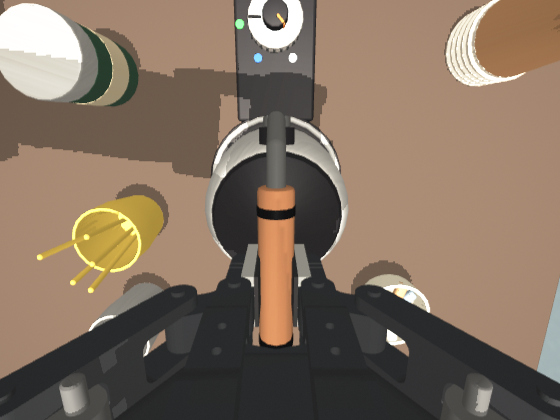

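play_rows:
  steps:
    - [[-0.0003, 0, 0.003], [0, 0, 0]]
    - [[0, 0, 0.006], [0, 0, 0]]
    - [[0, 0, 0.007], [0, 0, 0]]
    - [[0, 0, 0.006], [0, 0, 0]]
    - [[0, 0, 0.004], [0, 0, 0]]
    - [[0, 0, 0.002], [0, 0, 0]]
    - [[0, 0, 0.001], [0, 0, 0]]
    - [[0, 0, 0], [0, 0, 0]]
    - [[0, 0, 0], [0, 0, 0]]

```text
time_s: 22.8
eef_pos: [555.6, 44.7, 221.7]
ee_rot: [0.0, 1.0, -0.012, 0.0]
force: [0.2, 0.3, -7.2]
grip_width: 0.162
```

```bash
python3 - <<'E'
from go import *
go([555.4,44.5,218],-1.3)
im=cams.capture('side');cv2.imwrite('pics/n_s.png',cv2.resize(im[130:240,190:310,::-1],None,fx=5,fy=5))
E
```

```text
t 22.8 pos [555.6  44.7 221.7] alpha -1.4 F [ 0.2  0.3 -7.2] w 0.162 q [-0.13  0.39  1.41 -0.    1.34 -0.11]
z axis [ 3.e-04 -1.e-04 -1.e+00]
shift [-0.0002  0.0002  0.005 ] mm [-0.2  0.2  3.7] turn needed -0.0023
```

View pics/n_s.png

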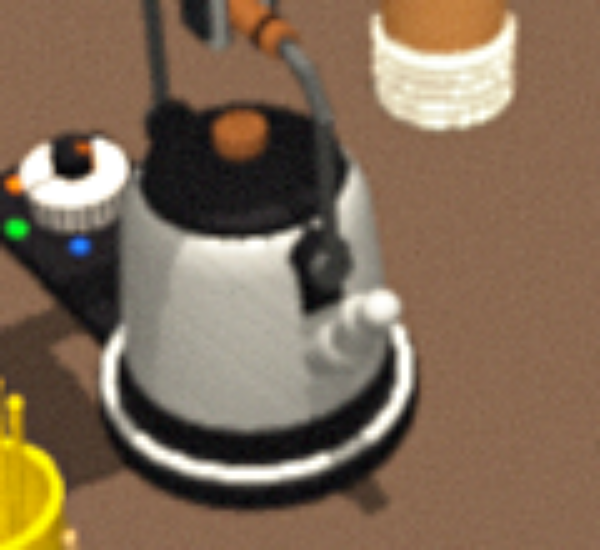

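play_rows:
  steps:
    - [[0, 0, 0.0012], [0, 0, 0]]
    - [[0, 0, 0.0012], [0, 0, 0]]
    - [[0, 0, 0.0012], [0, 0, 0]]
    - [[0, 0, 0], [0, 0, 0]]

```text
time_s: 23.25
eef_pos: [555.5, 44.7, 218.7]
ee_rot: [-0.0, 1.0, -0.012, -0.0]
force: [0.4, 0.2, -8.7]
grip_width: 0.158
```

play_rows:
  steps:
    - [[0, 0, 0.0012], [0, 0, 0]]
    - [[0, 0, 0.0012], [0, 0, 0]]
    - [[0, 0, 0], [0, 0, 0]]

```text
time_s: 23.55
eef_pos: [556.0, 44.5, 218.0]
ee_rot: [0.0, 1.0, -0.012, 0.001]
force: [-0.2, -1.6, 0.3]
grip_width: 0.159
```

Weight came off at TCP 218, which is 18 mm above the counter contact height, so the kettle is on the plate and not on the rim. I check, then release.

play_rows:
  steps:
    - [[0, 0, 0.0006], [0, 0, 0]]
    - [[0, 0, 0], [0, 0, 0]]

```text
time_s: 23.75
eef_pos: [556.2, 44.5, 218.0]
ee_rot: [0.0, 1.0, -0.012, 0.002]
force: [-0.4, -1.5, 5.1]
grip_width: 0.163
```

```bash
python3 - <<'E'
from go import *
go([555.4,44.5,218],-1.3)
im=cams.capture('side');cv2.imwrite('pics/o_s.png',cv2.resize(im[130:240,190:310,::-1],None,fx=5,fy=5))
im=cams.capture('top');cv2.imwrite('pics/o_t.png',cv2.resize(im[160:280,140:280,::-1],None,fx=4,fy=4))
E
```

```text
t 23.75 pos [556.2  44.5 218. ] alpha -1.4 F [-0.4 -1.5  5.1] w 0.163 q [-0.13  0.39  1.42 -0.    1.33 -0.11]
z axis [ 3.1e-03 -6.0e-04 -1.0e+00]
shift [-0.0011  0.     -0.0001] mm [-0.8  0.  -0. ] turn needed -0.0024
```

View pics/o_s.png

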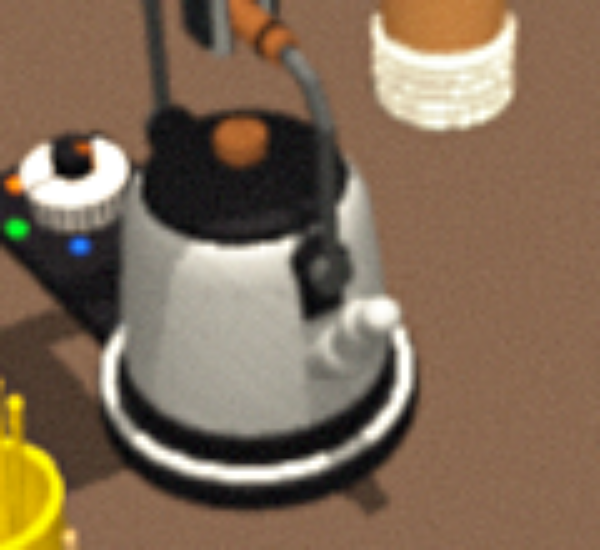

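View pics/o_t.png

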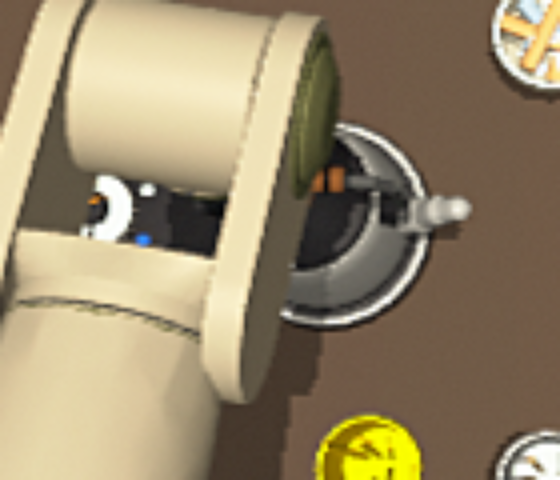

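play_rows:
  steps:
    - [[0, 0, -0.0006], [0, 0, 0]]
    - [[0, 0, 0], [0, 0, 0]]
    - [[0, 0, 0], [0, 0, 0]]
    - [[0, 0, 0], [0, 0, 0]]
    - [[0, 0, 0], [0, 0, 0]]
    - [[0, 0, -0.01], [0, 0, 0]]
    - [[0, 0, -0.02], [0, 0, 0]]
    - [[0, 0, -0.03], [0, 0, 0]]
    - [[0, 0, -0.04], [0, 0, 0]]
    - [[0, 0, -0.03], [0, 0, 0]]
    - [[0, 0, -0.01], [0, 0, 0]]
    - [[0, 0, 0], [0, 0, 0]]
  grip: 0.6
  squeeze: 25

```text
time_s: 25.05
eef_pos: [555.7, 44.7, 322.7]
ee_rot: [0.0, 1.0, -0.012, 0.001]
force: [-0.2, -0.4, -0.7]
grip_width: 0.401
```

```bash
python3 - <<'E'
from go import *
go([400,-100,320],-1.3)
im=cams.capture('side');cv2.imwrite('pics/p_s.png',cv2.resize(im[90:240,150:310,::-1],None,fx=4,fy=4))
im=cams.capture('wrist');cv2.imwrite('pics/p_w.png',im[:,:,::-1])
E
```

```text
t 25.05 pos [555.7  44.7 322.7] alpha -1.4 F [-0.2 -0.4 -0.7] w 0.401 q [-0.13  0.34  1.22 -0.    1.57 -0.11]
z axis [ 1.6e-03 -2.0e-04 -1.0e+00]
shift [-0.2028  0.1979  0.0033] mm [-152.1  148.4    2.5] turn needed -0.0022
```

View pics/p_s.png

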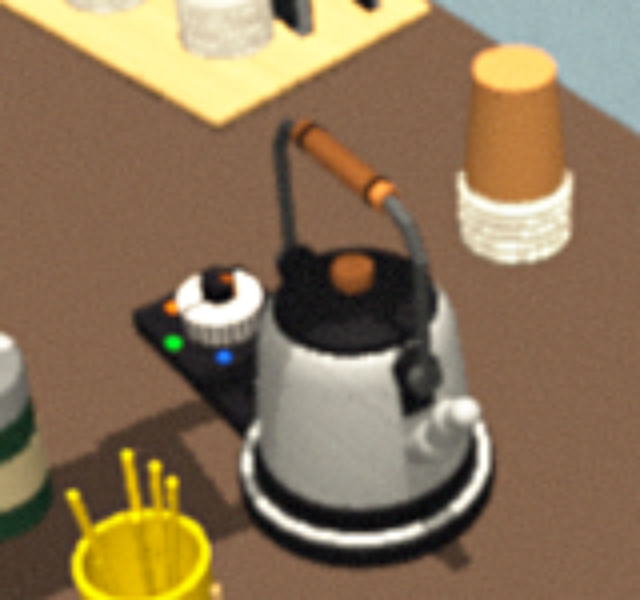

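View pics/p_w.png

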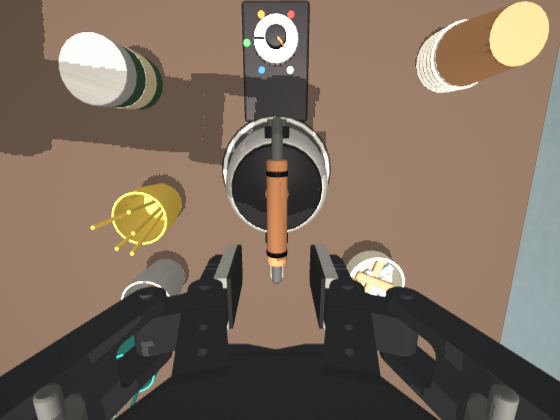

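Kettle stands in the rim with the handle up. I move the arm back out of the top view for a last check.

play_rows:
  steps:
    - [[-0.02, 0.02, -0.005], [0, 0, 0]]
    - [[-0.03, 0.03, 0], [0, 0, 0]]
    - [[-0.03, 0.03, 0], [0, 0, 0]]
    - [[-0.03, 0.03, 0], [0, 0, 0]]
    - [[-0.03, 0.03, 0], [0, 0, 0]]
    - [[-0.03, 0.03, 0], [0, 0, 0]]
    - [[-0.03, 0.03, 0], [0, 0, 0]]
    - [[-0.02, 0.02, 0], [0, 0, 0]]
    - [[0, 0, 0], [0, 0, 0]]

```text
time_s: 26.05
eef_pos: [385.1, -117.2, 324.9]
ee_rot: [-0.0, 1.0, -0.014, -0.001]
force: [0.6, -0.7, 0.3]
grip_width: 0.405
```

```bash
python3 - <<'E'
from go import *
go([400,-100,320],-1.3)
im=cams.capture('top');cv2.imwrite('pics/q_t.png',cv2.resize(im[110:310,130:350,::-1],None,fx=3.5,fy=2.95*3.5/2.95))
cv2.imwrite('pics/q_d.png',cv2.resize(im[190:245,145:265,::-1],None,fx=6,fy=6,interpolation=cv2.INTER_CUBIC))
im=cams.capture('side');cv2.imwrite('pics/q_s.png',im[:,:,::-1])
E
```

```text
t 26.05 pos [ 385.1 -117.2  324.9] alpha -1.6 F [ 0.6 -0.7  0.3] w 0.405 q [-0.59 -0.02  1.64 -0.    1.52 -0.56]
z axis [-1.6e-03  7.0e-04 -1.0e+00]
shift [ 0.0192 -0.0235  0.0065] mm [ 14.4 -17.6   4.9] turn needed -0.0059
```

View pics/q_d.png

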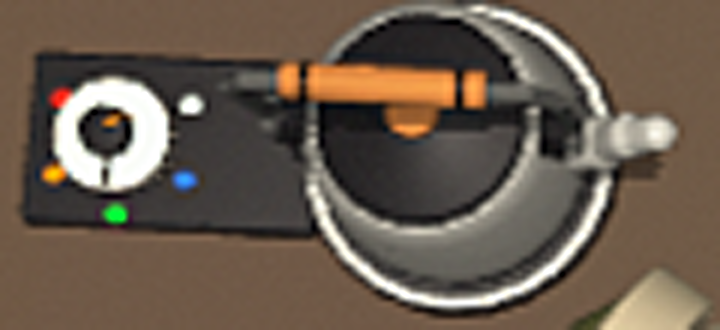

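View pics/q_t.png

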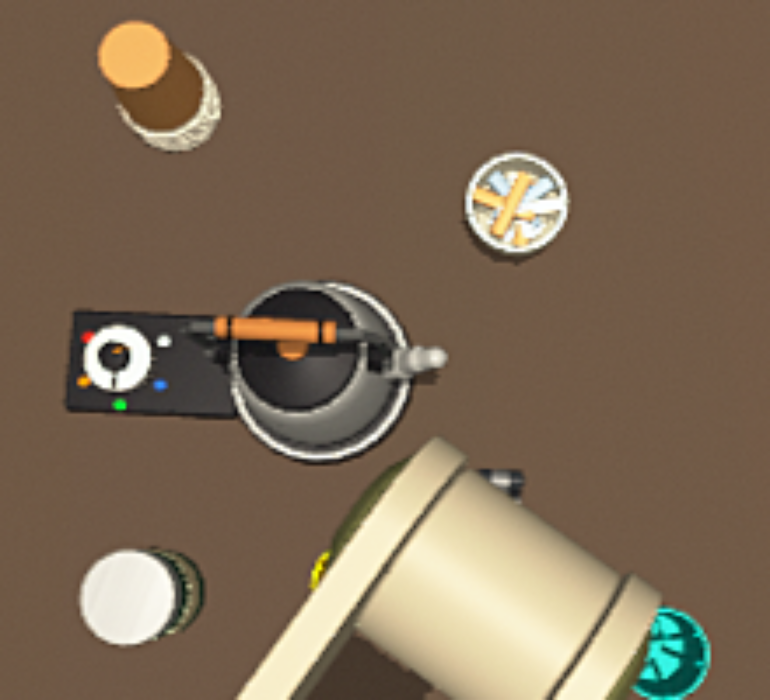

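View pics/q_s.png

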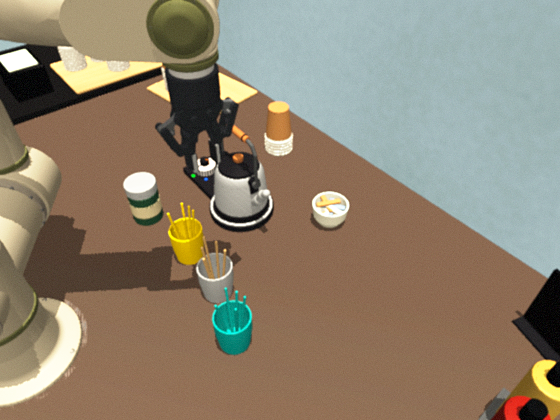

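Scene intact. I measure the ring more finely, since it may be a couple of degrees past.

```bash
python3 - <<'E'
from base import *
im=cams.capture('top')
g=cv2.resize(im[198:230,150:180,::-1],None,fx=18,fy=18,interpolation=cv2.INTER_CUBIC);cv2.imwrite('pics/r_d.png',g)
# average several frames? dark pointer centroid in ring annulus, via world-plane polar sampling
acc=np.mean([cams.capture('top').astype(float).mean(2) for _ in range(4)],0)
best=[]
yaw=np.radians(-1.3)
for cx,cy in ((559,213),(558.5,213),(559.5,213),(559,212.5),(559,213.5)):
  th=np.linspace(0,4.2,421);pr=np.zeros(421)
  for rr in (17,19,21,23):
    a=np.pi+2.1-th+yaw
    P=np.stack([cx+rr*np.cos(a),cy+rr*np.sin(a),np.full_like(a,40)],1)
    px=proj(T,P).astype(np.float32)
    pr+=cv2.remap(acc.astype(np.float32),px[:,0][None],px[:,1][None],cv2.INTER_CUBIC)[0]
  w=np.clip(np.median(pr)-60-pr,0,None);k=np.argmax(w);s=slice(max(0,k-25),k+26)
  print(cx,cy,th[k],(th[s]*w[s]).sum()/w[s].sum())
E
```

```text
559 213 2.15 2.154745383752211
558.5 213 2.16 2.155267719028782
559.5 213 2.16 2.154775636322398
559 212.5 2.18 2.1802278267019095
559 213.5 2.13 2.1297649047936673
```

View pics/r_d.png

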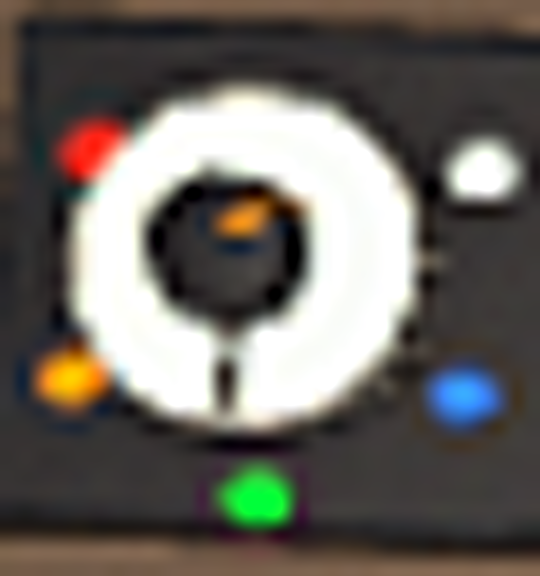

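```bash
python3 - <<'E'
from go import *
print(ctrl.finish_job(), ctrl.sense()['time_s'])
E
```

```text
the job is handed in; nothing more can be done
the job is handed in; nothing more can be done
```

The kettle is on the warming base with its handle up, and the temperature ring is at the green dot. I handed the job in at about 26 s.

- **Dial:** I turned the ring first. It reads between 2.12 and 2.18 rad depending on the image, about 2.15 rad, against 2.1 for the green dot. That is 2–3° past the middle of the dot, still within its width, so I did not correct it. The timer knob was at the same angle afterwards, within about 2°.
- **Handle:** I swung it up by its bar with the kettle standing on the counter; the kettle did not visibly move. When I let go, the handle stayed upright.
- **Kettle:** I lifted it by the handle, turned it about 23° and lowered it slowly onto the plate. Its weight came off at the height expected for resting on the plate, not on the rim. Afterwards the images showed it level inside the rim, with the spout pointing away from the dial and the handle up.
- **Other objects:** I saw no contact. In the last pictures the cups, tin, bowl, steel pot and both look-alike pots were standing. I compared them with the start by eye only.
- **Disagreement between cameras:** the fixed cameras and the wrist camera differed by about 2 mm in y. I aimed between the two, closer to the wrist camera, well within the kettle's 5 mm of play.

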